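Crank the bench lift level with the transfer deck and lock it

TASK

Fit the loose crank fully down on the square shaft end of the bench lift and wind it clockwise, without letting it slip off, until the lift's platform is level with the top of the deck beside it (within 5 mm), raising the platform only by the crank. Then push the clamp lever through its quarter turn to the end stop, and leave the crank on the shaft and everything let go. Leave the beaker, the bottle and the tube rack standing where they are.

Things in the scene. Friction and masses are not known exactly. Their poses are not given: they have to be found in the camera images.
- crank_hub (a point): Loose steel crank, 0.3 to 0.5 kg, lying on the bench left or right of the lift, knob up: a square hub 32 x 32 mm, 62 mm tall, a flat arm 22 mm wide along its underside (1 to 13 mm up, reaching 84 mm from the hub's axis) and a round white knob. This point is on the hub's axis, 38 mm above the underside (where to grip the hub); z points along the axis, away from the underside; x points to the knob.
- crank_knob (a point): Centre of the crank's white knob: 28 mm in diameter, 60 mm long, axis parallel to the hub's and 70 mm from it; it spans 16 to 76 mm above the crank's underside, this point 46 mm. The knob spins freely on the crank, so a gripper holding it can go round without turning itself. Axes as crank_hub's (they do not spin with the knob).
- crank_foot (a point): Centre of the mouth of the crank's square socket, in the hub's underside. The socket is 19 mm wide and 31 mm deep, its sides parallel to the hub's sides. Axes as crank_hub's.
- shaft_seat (a point): Drive shaft end on the sloping gear head, leaning 30 degrees from vertical to the robot's side: a 16 mm square, 27 mm long, the last 7 mm tapering to 9 mm, over a fixed round collar 40 mm across. This point is on its axis at the collar's top, where a seated crank's underside rests; z points out along the shaft, x and y are square to its flats and turn with it. The crank fits any of four ways.
- drive (a joint): Angle of the drive shaft, rad, growing clockwise as seen looking at the shaft's end. Each full clockwise turn raises the platform by 16 mm. It starts at 0 to 2.6, takes about 0.15 N m to turn and stays where it is left; stops at 0 and 34 rad. The socket's play on the square is about 12 degrees either way.
- platform_top (a point): Centre of the top of the lift's level steel platform, 120 x 180 x 10 mm, behind the gear head; x points away from the gear head. It rises with the drive shaft only.
- deck_top (a point): Centre of the top of the fixed aluminium deck, 110 x 120 x 10 mm, on a post at the left side of the platform, 33 to 56 mm higher than the platform at the start. z is up.
- lever (a joint): Angle of the clamp lever about its upright pivot, rad: starts at 0 to 0.3 (unlocked, pointing towards the robot's side of the lift) and grows counter-clockwise seen from above to the end stop at 1.571 (locked, pointing away to the right). About 0.12 N m to turn; it stays where it is left.
- lever_pivot (a point): Pivot of the clamp lever, at the height of the handle's centre line, 100 mm above the bench; on a block 50 mm square at the right of the gear head.
- lever_grip (a point): A point on the centre line of the lever's white round grip, 70 mm from the pivot. The lever is level; the grip is 16 mm thick and spans 40 to 100 mm from the pivot.
- beaker_mid (a point): Bystander: glass beaker, 76 mm across, 95 mm tall, on the bench on the side where the crank is not; this point is half-way up.
- bottle_mid (a point): Bystander: amber bottle, 66 mm across, 150 mm tall, on the bench to the right of the lift; this point is half-way up.
- rack_mid (a point): Bystander: white tube rack with tubes, 50 x 100 mm, 91 mm tall with its tubes, standing on the deck; this point is 29 mm above the deck.
Mind the look-alikes: they are no part of the job. Of the things like the part that bears crank_hub, leave any that is pink or purple; of the rest the smaller one is meant.

How it is judged:
By the outcome, as a careful person would: the job done as asked, in the order asked, and still so for the second after the job is handed in, with the robot touching nothing.
It also fails if it takes over 72 s, if anything falls off the work surface, if the arm or the gripper's body presses on something with over 40 N, if the wrist force passes 120 N, or if a joint passes its speed limit or range.

ROBOT

A 6-joint arm with a two-finger parallel gripper is mounted at the origin on the work surface. World frame = base frame: x ahead of the robot, y to its left, z up, the work surface at z = 0. Lengths are in m, angles in rad, forces in N, time in s.
With the tool pointing down it reaches from about 0.325 to 0.775 m from the base axis. Payload 5.5 kg.
Tool frame: the origin (TCP) lies midway between the tips of the shut fingers; the grasp point (between the pads) lies 19 mm behind it; z points along the fingers, y is the direction in which the jaws open and shut (so a half turn about z gives the same grasp; the last joint's range is limited). The gripper opens to 88 mm and grips with 3 to 60 N. Pads are 20 mm wide; open, the fingers measure 115 mm over their backs; the gripper's body (75 mm by 178 mm) begins 61 mm behind the grasp point.
Start: joints at [1.291, 0.091, 1.231, -0, 1.82, -0.057], TCP at [0.133, 0.585, 0.223] pointing down, gripper open.
Joint ranges: [-2.87, 2.87], [-0.86, 2.18], [0.17, 2.46], [-1.51, 4.65], [0.06, 2.69], [-2.65, 2.65]. Speed limits (rad/s): [2.57, 2.57, 3.01, 3.14, 3.14, 3.14].

INTERFACE

Orientations are given as a unit quaternion [w, x, y, z].
In Python, from station import manip gives the robot as it stands. The module is installed in compiled form; this text tells all that it offers.
- The arm moves only by the tool carry_out, never from a script. Its argument "rows" is a list of rows, each an object with "offset": the shift along the world's x, y, z in mm, a list of three; "delta_rot": the turn, a rotation vector about the world's x, y, z in rad, a list of three; "gripper": the finger opening in mm, from 0 to 87.8. A call has 1 to 8 rows; each row shifts and turns the pose as measured when the row begins; what a row does not reach is not made up. A row lasts 1/10 s, in which the tool goes at most 50 mm and 8.59 degrees, less where a joint would pass 70% of its speed; a pose out of reach is approached as far as the arm can. A call is refused whole if a number of a shift passes 50 or a number of a turn 0.15, either way. A call with a gripper value outside its range is refused whole. The fingers move at their own pace and stop on an object; the grip force is fixed at half the most. Time passes only in rows, so rows that do not move let the fingers close. It gives the time, the measured TCP pose, the force and the opening at its end, in the units of the state.
- manip.observe(): the state, without advancing time (a new reading comes with each control period).
- manip.get_image(name): name is "side" or "top"; returns a dict with "img" (480x640x3 uint8, red, green, blue), "depth" (480x640 float32, m along the optical axis (not along the pixel's ray), 0 where there is no reading), "fovy" (degrees; the focal length in pixels is half the picture's height over the tangent of half this angle, whatever the lens; pixels are square), "cx", "cy" (the principal point, pixels), "world_from_camera" (4x4, takes a point from camera to world coordinates). Camera axes: x right, y down, z forward; pixel columns grow to the right and rows downward; lengths in m; the calibration is good to about 2 mm. A picture is of the moment at which its call begins.
- manip.job_done(): hands the job in, once; it reports no verdict.
The state is a dict: "time": time; "joint_positions": joint angles; "qd": joint speeds; "effort": joint torques, N m; "ee_pos": TCP position; "tool_rot": TCP orientation; "wrist_force": force on the tool from outside, world axes, zero at the start; "torque": the same for the moment, N m; "opening": finger opening in m.
Only numpy, scipy, OpenCV 4.12 (cv2) and the standard library are available. Lean on these libraries where they do the work, as an engineer would, in place of code of your own. Each camera call takes 0.05 s, during which the arm holds its last target. There are 200 camera calls.

## Working session

There is one attempt and no reset: what is moved stays moved. The work goes in short steps, Python scripts to look and compute and a tool call to move; the robot and the scene stay as the last step left them, time stands still between calls to the robot, and variables do not carry over. Pictures are saved under pics/ and viewed, about 8 in all and at most 12, crops included, and the job is handed in when it is done.

Besides the shell and the picture viewer there is one more tool, called after "Call:" as a command line: name --argument value ..., lists and objects as JSON in quotes. carry_out: Moves the arm, as the interface text tells. Its arguments: {"type":"object","properties":{"rows":{"type":"array"}},"required":["rows"]}

```bash
mkdir -p pics; cat > h.py <<'E'
import numpy as np, cv2
from station import manip
def grab(n):
    d=manip.get_image(n); d['f']=240/np.tan(np.radians(d['fovy'])/2); return d
def save(d,p,box=None,s=1):
    im=d['img'][:,:,::-1]
    if box: x0,y0,x1,y1=box; im=im[y0:y1,x0:x1]
    cv2.imwrite(p,cv2.resize(im,None,fx=s,fy=s,interpolation=cv2.INTER_CUBIC))
def cloud(d):
    v,u=np.mgrid[:480,:640]; z=d['depth']
    P=np.stack([(u-d['cx'])/d['f']*z,(v-d['cy'])/d['f']*z,z],-1)
    T=d['world_from_camera']; W=P@T[:3,:3].T+T[:3,3]; W[z==0]=np.nan; return W
def ray(d,u,v,h):
    T=d['world_from_camera']; r=T[:3,:3]@np.array([(u-d['cx'])/d['f'],(v-d['cy'])/d['f'],1]); o=T[:3,3]
    return o+r*(h-o[2])/r[2]
E
python3 - <<'E'
from h import *
a=grab('top');b=grab('side')
np.savez('s0.npz',top=cloud(a),side=cloud(b))
save(a,'pics/top0.png');save(b,'pics/side0.png')
for d in(a,b): print(d['fovy'],d['cx'],d['cy'],d['world_from_camera'].round(3))
print(manip.observe())
E
```

```text
45.61174095618248 319.50920568843986 243.39679831907912 [[-0.019 -0.99   0.139  0.331]
 [-1.     0.022  0.019 -0.029]
 [-0.022 -0.138 -0.99   1.512]
 [ 0.     0.     0.     1.   ]]
44.03603892294978 323.4084669494279 242.8375043754174 [[ 0.788 -0.381  0.483 -0.181]
 [-0.615 -0.47   0.633 -0.932]
 [-0.015 -0.796 -0.605  1.02 ]
 [ 0.     0.     0.     1.   ]]
{'time': 0.1, 'joint_positions': array([ 1.29129368e+00,  9.17873476e-02,  1.23175832e+00, -5.73752571e-06,
        1.81978622e+00, -5.66883327e-02]), 'qd': array([ 5.93898030e-04, -5.85708808e-04, -3.10602730e-03,  7.01950551e-04,
       -8.08021196e-04,  5.73654830e-05]), 'effort': array([ 2.10465441e-03, -4.47856987e+01, -4.07573783e+01,  6.98800245e-02,
        2.83277698e-02, -9.51320089e-05]), 'ee_pos': array([0.13250995, 0.58491753, 0.22162172]), 'tool_rot': array([-1.42748964e-04,  1.11177503e-01,  9.93800184e-01, -8.57821725e-04]), 'wrist_force': array([ 0.87865226,  0.12592899, -0.11145356]), 'torque': array([ 0.0113325 , -0.0105063 ,  0.02395949]), 'opening': 0.0878175463280647}
```

View pics/top0.png

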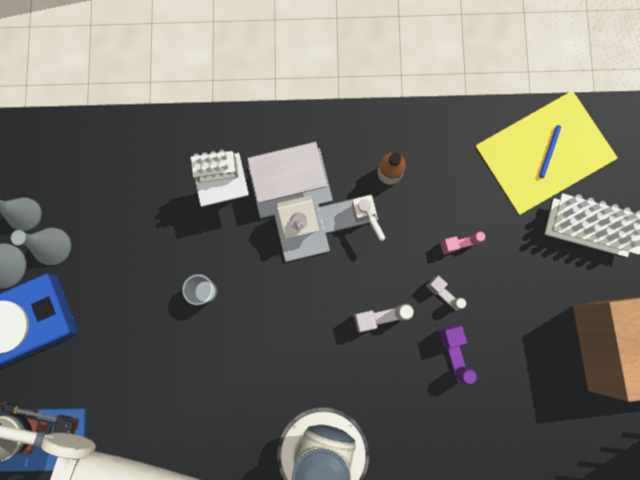

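View pics/side0.png

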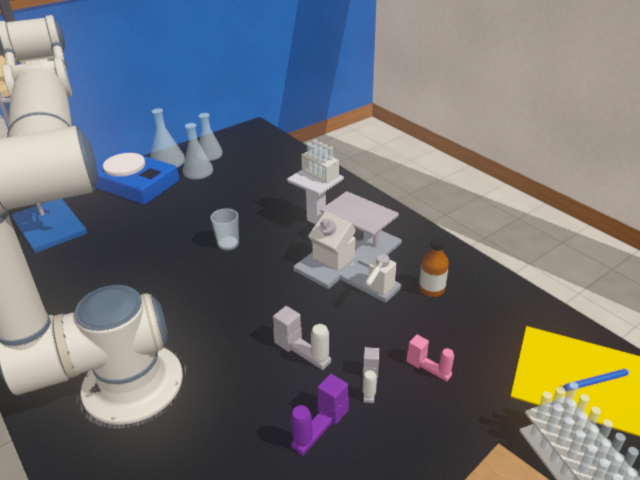

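Crank candidates in the top view are a large grey one (367,321)-(405,312), a small grey one (438,286)-(460,302), a pink one (452,244) and a purple one (454,337). Leaving out pink and purple, the smaller is the grey one at (438,286), and its hub–knob spacing of about 27 px ≈ 69 mm fits. I'll confirm it in an enlarged crop and measure.

```bash
python3 - <<'E'
from h import *
a=cv2.imread('pics/top0.png');b=cv2.imread('pics/side0.png')
c=lambda im,x,y:cv2.resize(im[y:y+75,x:x+100],(400,300),interpolation=cv2.INTER_CUBIC)
cv2.imwrite('pics/crop.png',np.vstack([np.hstack([c(a,405,260),c(a,260,185)]),np.hstack([c(b,330,335),c(b,300,205)])]))
W=np.load('s0.npz');t=W['top'];s=W['side']
g=lambda n,u,v:print(n,u,v,W[n][v,u].round(4))
for p in [(438,286),(460,302),(300,222),(286,172),(225,190),(390,160),(364,207),(378,230),(199,290),(347,217)]: g('top',*p)
for p in [(371,353),(369,380),(333,233),(360,213),(383,262),(374,272),(328,227)]: g('side',*p)
E
```

```text
top 438 286 [ 0.419  -0.2995  0.058 ]
top 460 302 [ 0.377  -0.3487  0.0763]
top 300 222 [0.5746 0.0431 0.1533]
top 286 172 [0.7136 0.0796 0.1024]
top 225 190 [0.6599 0.2269 0.1463]
top 390 160 [ 0.7266 -0.1806  0.1429]
top 364 207 [ 0.6178 -0.1155  0.1046]
top 378 230 [ 0.5574 -0.1479  0.1122]
top 199 290 [0.4248 0.3223 0.0012]
top 347 217 [ 0.611  -0.0751  0.0097]
side 371 353 [ 0.4211 -0.3022  0.0658]
side 369 380 [ 0.366  -0.3579  0.0717]
side 333 233 [0.585  0.0316 0.1174]
side 360 213 [0.7078 0.0676 0.1075]
side 383 262 [ 0.6109 -0.13    0.1101]
side 374 272 [ 0.5694 -0.1438  0.1094]
side 328 227 [0.577  0.042  0.1342]
```

View pics/crop.png

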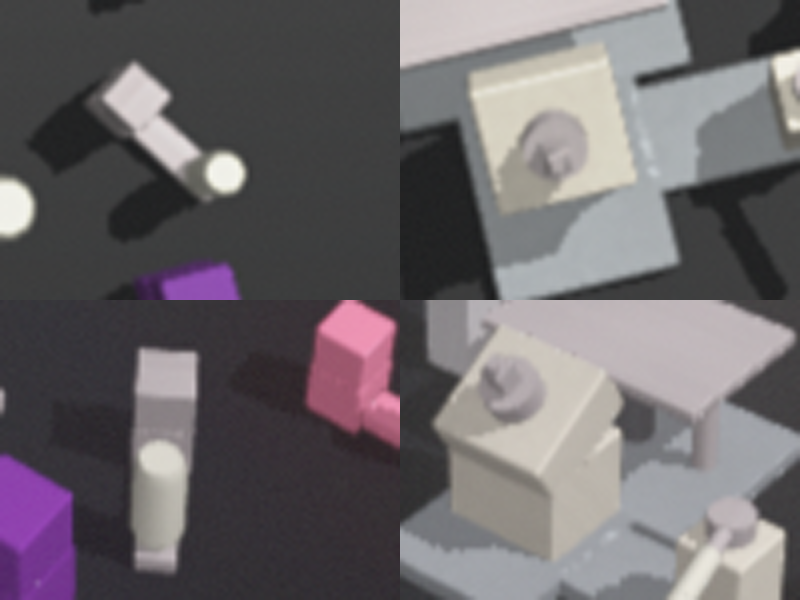

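```bash
cat >> h.py <<'E'
def avg(n,k=4):
    ds=[grab(n) for _ in range(k)]; d=ds[0]
    d['img']=np.mean([x['img'] for x in ds],0).astype(np.uint8)
    d['depth']=np.median([x['depth'] for x in ds],0); return d
def plane(P):
    c=np.median(P,0)
    for _ in range(5):
        q=P if _==0 else P[abs((P-c)@n)<.003]
        c=q.mean(0); n=np.linalg.svd(q-c,full_matrices=False)[2][2]; n*=np.sign(n[2])
    return c,n,len(q)
def rect(d,o,ex,ey,half=.04,px=300):
    # picture of the plane through o with axes ex (right), ey (up)
    T=np.linalg.inv(d['world_from_camera']); K=np.array([[d['f'],0,d['cx']],[0,d['f'],d['cy']],[0,0,1]])
    pts=[o+half*(sx*ex+sy*ey) for sx,sy in((-1,1),(1,1),(1,-1),(-1,-1))]
    q=np.array([(lambda p:p[:2]/p[2])(K@(T[:3,:3]@p+T[:3,3])) for p in pts],np.float32)
    H=cv2.getPerspectiveTransform(q,np.float32([[0,0],[px,0],[px,px],[0,px]]))
    return cv2.warpPerspective(d['img'],H,(px,px),flags=cv2.INTER_CUBIC)[:,:,::-1]
E
python3 - <<'E'
from h import *
import pickle
a=avg('top');b=avg('side');pickle.dump((a,b),open('s1.pkl','wb'))
A,B=cloud(a),cloud(b)
print('crank hub',ray(a,439.5,284.2,.062),'knob',ray(a,461,303.2,.076))
hs=a['img'].astype(int); 
# head slope
def ivory(d): i=d['img'].astype(int); return (i[...,0]-i[...,2]>15)&(i[...,0]>120)
ns=[]
for W,d,(x0,y0,x1,y1) in((A,a,(278,203,319,239)),(B,b,(309,218,352,247))):
    m=ivory(d)[y0:y1,x0:x1]; P=W[y0:y1,x0:x1][m]; P=P[P[:,2]>.07]
    c,n,k=plane(P); print('slope',c.round(4),n.round(3),k,np.degrees(np.arccos(n[2])).round(1),'az',np.degrees(np.arctan2(n[1],n[0])).round(1))
    m2=~ivory(d)[y0:y1,x0:x1]; Q=W[y0:y1,x0:x1].reshape(-1,3); hh=(Q-c)@n; s=(hh>.004)&(hh<.06); print(np.histogram(hh[s],bins=np.arange(.004,.06,.004))[0]); 
    for lo,hi in((.008,.016),(.03,.05)): 
        t=(hh>lo)&(hh<hi); print('  band',lo,hi,Q[t].mean(0).round(4),t.sum())
# platform
for nm,W,d,bx in(('plat t',A,a,(262,160,316,188)),('deck t',A,a,(204,184,238,200)),('plat s',B,b,(340,202,385,226)),('deck s',B,b,(294,176,338,186))):
    x0,y0,x1,y1=bx;P=W[y0:y1,x0:x1].reshape(-1,3);print(nm,np.nanmedian(P,0).round(4))
# platform yaw by top mask
m=((abs(A[...,2]-.102)<.012)&(A[...,0]>.64)&(abs(A[...,1]-.08)<.12)).astype(np.uint8)
P=A[m>0][:,:2].astype(np.float32);print('platform rect',cv2.minAreaRect(P*1000))
m=(A[...,2]>.045)&(abs(A[...,0]-.42)<.05)&(abs(A[...,1]+.30)<.05)
print('hub rect',cv2.minAreaRect(A[m][:,:2].astype(np.float32)*1000), A[m][:,2].mean())
E
```

```text
crank hub [ 0.42325439 -0.30271951  0.062     ] knob [ 0.37399536 -0.35111882  0.076     ]
slope [0.5936 0.0467 0.1205] [-0.485 -0.109  0.868] 678 29.8 az -167.4
[15  5  8 72 76  6  0  7  6 14 21  4  0]
  band 0.008 0.016 [0.5957 0.0523 0.1363] 13
  band 0.03 0.05 [0.5686 0.0458 0.1555] 51
slope [0.5926 0.0238 0.1186] [-0.481 -0.172  0.86 ] 212 30.7 az -160.4
[25 13 16 75 35  4  9  5 12 12 18  0  0]
  band 0.008 0.016 [0.5796 0.0364 0.1283] 29
  band 0.03 0.05 [0.5657 0.0426 0.1551] 50
plat t [0.7087 0.0732 0.1051]
deck t [0.6568 0.238  0.1458]
plat s [0.7103 0.0599 0.1073]
deck s [0.6781 0.2241 0.1485]
platform rect ((704.9098510742188, 75.94550323486328), (139.44322204589844, 179.6688232421875), 12.43741226196289)
hub rect ((406.7501220703125, -322.00128173828125), (86.71575164794922, 38.84659194946289), 44.97026062011719) 0.06503446241231736
```

```bash
cat >> h.py <<'E'
y=np.radians(12.4); N=np.array([-.5*np.cos(y),-.5*np.sin(y),.866]); E1=np.array([np.sin(y),-np.cos(y),0]); E2=np.array([.866*np.cos(y),.866*np.sin(y),.5])
E
python3 - <<'E'
from h import *
import pickle
a,b=pickle.load(open('s1.pkl','rb'))
c0=np.array([.5936,.0467,.1205])
rows=[]
for d,(x0,y0,x1,y1) in((a,(278,203,319,239)),(b,(309,213,352,247))):
    Q=cloud(d)[y0:y1,x0:x1].reshape(-1,3); R=(Q-c0)@np.stack([E1,E2,N],1)
    for lo,hi in((.014,.024),(.04,.052)):
        t=(R[:,2]>lo)&(R[:,2]<hi)&(abs(R[:,0])<.03)&(abs(R[:,1])<.05); r=R[t]; print(lo,hi,np.median(r,0).round(4),r.min(0).round(4),r.max(0).round(4),t.sum())
for d in(a,b):
    o=c0+.000*E1-.006*E2
    rows.append(np.hstack([rect(d,o+.018*N,E1,E2,.03),rect(d,o+.045*N,E1,E2,.03)]))
im=np.vstack(rows)
for i in(150,450):
  cv2.line(im,(i,0),(i,600),(0,255,0),1);cv2.line(im,(0,i),(600,i),(0,255,0),1)
cv2.imwrite('pics/rect.png',im)
E
```

```text
0.014 0.024 [-0.0041 -0.0014  0.02  ] [-0.024  -0.026   0.0141] [0.0152 0.0137 0.0237] 150
0.04 0.052 [-0.0045 -0.0042  0.0447] [-0.0116 -0.0137  0.0402] [0.0041 0.0024 0.0504] 39
0.014 0.024 [ 0.0026 -0.011   0.0211] [-0.0255 -0.0256  0.0141] [0.0144 0.0141 0.0235] 113
0.04 0.052 [-0.0023 -0.0068  0.0465] [-0.0133 -0.013   0.0402] [0.0035 0.002  0.0505] 38
```

View pics/rect.png

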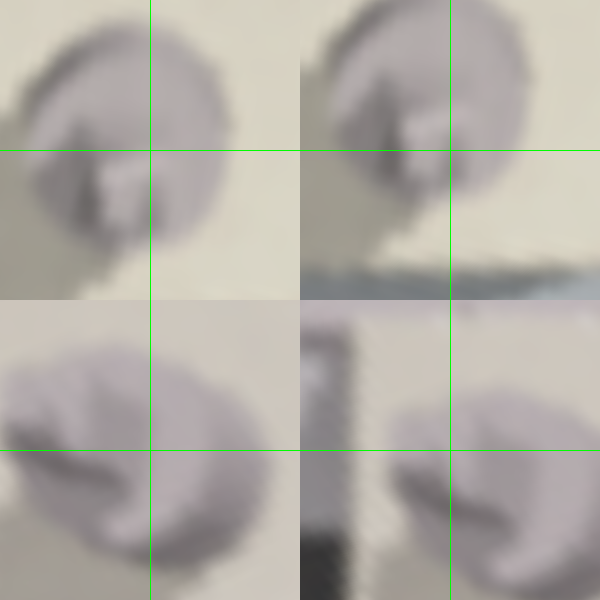

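```bash
python3 - <<'E'
from h import *
import pickle
a,b=pickle.load(open('s1.pkl','rb'))
c0=np.array([.5936,.0467,.1205]); S=c0-.005*E1-.006*E2+.020*N; print('seat',S.round(4))
cl=cv2.createCLAHE(3,(2,2)); out=[]
for d in(a,b):
    g=rect(d,S+.027*N,E1,E2,.016,400)[:,:,0]; g=cv2.normalize(g,None,0,255,cv2.NORM_MINMAX); out.append(g)
cv2.imwrite('pics/tip.png',np.hstack(out))
E
```

```text
seat [0.5777 0.0483 0.1348]
```

View pics/tip.png

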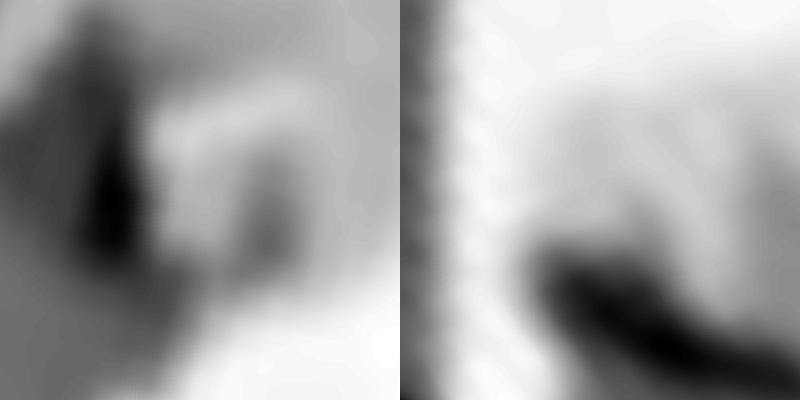

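The collar centre and seat come out at about (0.578, 0.048, 0.135). The shaft square is turned about +14° counter-clockwise from the lift's axes. The small grey crank is confirmed: hub (0.423, -0.303), knob azimuth -135°. Now I'll move above it.

Call:
carry_out --rows '[{"offset":[29,-35,3],"delta_rot":[0,0,-0.1],"gripper":87},{"offset":[29,-35,3],"delta_rot":[0,0,-0.1],"gripper":87},{"offset":[29,-35,3],"delta_rot":[0,0,-0.1],"gripper":87},{"offset":[29,-35,3],"delta_rot":[0,0,-0.1],"gripper":87},{"offset":[29,-35,3],"delta_rot":[0,0,-0.1],"gripper":87},{"offset":[29,-35,3],"delta_rot":[0,0,-0.1],"gripper":87},{"offset":[29,-35,3],"delta_rot":[0,0,-0.1],"gripper":87},{"offset":[29,-35,3],"delta_rot":[0,0,-0.1],"gripper":87}]'

```text
time: 1.3
ee_pos: [0.3665, 0.2974, 0.2451]
tool_rot: [-0.001, 0.498, 0.867, 0.0]
wrist_force: [0.3, -0.5, -0.0]
opening: 0.0872
```

Call:
carry_out --rows '[{"offset":[29,-35,0],"delta_rot":[0,0,-0.1],"gripper":87},{"offset":[29,-35,0],"delta_rot":[0,0,-0.1],"gripper":87},{"offset":[10,-45,0],"delta_rot":[0,0,-0.1],"gripper":87},{"offset":[0,-48,0],"delta_rot":[0,0,-0.1],"gripper":87},{"offset":[0,-48,0],"delta_rot":[0,0,-0.1],"gripper":87},{"offset":[0,-48,0],"delta_rot":[0,0,-0.1],"gripper":87},{"offset":[0,-48,0],"delta_rot":[0,0,-0.1],"gripper":87},{"offset":[0,-48,0],"delta_rot":[0,0,-0.1],"gripper":87}]'

```text
time: 2.1
ee_pos: [0.4375, -0.0719, 0.246]
tool_rot: [0.001, 0.806, 0.591, 0.002]
wrist_force: [0.9, 0.9, 0.0]
opening: 0.0867
```

Call:
carry_out --rows '[{"offset":[0,-48,0],"delta_rot":[0,0,-0.1],"gripper":70},{"offset":[0,-48,0],"delta_rot":[0,0,-0.1],"gripper":60},{"offset":[-7,-45,-10],"delta_rot":[0,0,-0.1],"gripper":60},{"offset":[-7,-45,-15],"delta_rot":[0,0,-0.1],"gripper":60},{"offset":[-3,-38,-25],"delta_rot":[0,0,-0.1],"gripper":60},{"offset":[0,-12,-30],"delta_rot":[0,0,0],"gripper":60},{"offset":[0,0,-30],"delta_rot":[0,0,0],"gripper":60},{"offset":[0,0,0],"delta_rot":[0,0,0],"gripper":60}]'

```text
time: 2.9
ee_pos: [0.4154, -0.3248, 0.1343]
tool_rot: [0.005, 0.934, 0.357, 0.003]
wrist_force: [-0.1, 0.5, -0.7]
opening: 0.0598
```

Call:
carry_out --rows '[{"offset":[8,22,-20],"delta_rot":[0,0,0.047],"gripper":60},{"offset":[0,0,-10],"delta_rot":[0,0,0],"gripper":60},{"offset":[0,0,0],"delta_rot":[0,0,0],"gripper":60}]'

```text
time: 3.2
ee_pos: [0.4244, -0.3032, 0.1073]
tool_rot: [0.007, 0.925, 0.379, 0.004]
wrist_force: [-0.4, -0.1, -0.1]
opening: 0.06
```

```bash
python3 - <<'E'
from h import *
s=manip.observe();print(s['ee_pos'],s['tool_rot'])
a=grab('top');b=grab('side')
c=lambda d,x,y:cv2.resize(d['img'][y:y+120,x:x+160,::-1],(400,300),interpolation=cv2.INTER_CUBIC)
cv2.imwrite('pics/app.png',np.hstack([c(a,370,220),c(b,290,300)]))
E
```

```text
[ 0.42435387 -0.30315918  0.10733689] [0.00701791 0.92522638 0.37933435 0.00351263]
```

View pics/app.png

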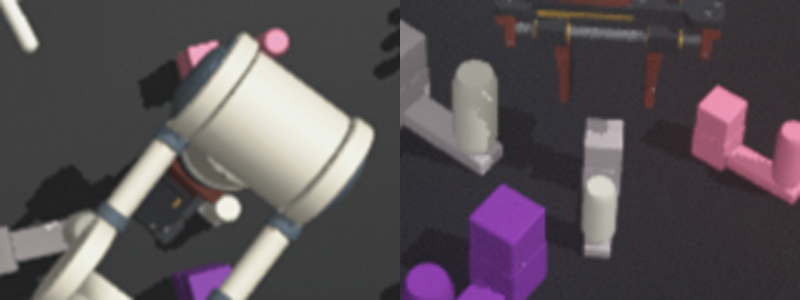

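The side picture shows the fingers (565,75) and (652,80) straddling the small grey hub (603,140). I'll descend and grip.

Call:
carry_out --rows '[{"offset":[-1,0,-30],"delta_rot":[0,0,0],"gripper":60},{"offset":[0,0,-30],"delta_rot":[0,0,0],"gripper":60},{"offset":[0,0,-20],"delta_rot":[0,0,0],"gripper":60},{"offset":[0,0,-5],"delta_rot":[0,0,0],"gripper":60},{"offset":[0,0,0],"delta_rot":[0,0,0],"gripper":60}]'

```text
time: 3.8
ee_pos: [0.4275, -0.3087, 0.032]
tool_rot: [0.015, 0.926, 0.378, 0.008]
wrist_force: [-0.0, -0.6, 0.8]
opening: 0.0603
```

```bash
cat >> h.py <<'E'
from scipy.spatial.transform import Rotation as Ro
def toR(y,z):  # tool rotation from tool y and z directions
    z=z/np.linalg.norm(z); y=y-z*(y@z); y/=np.linalg.norm(y); return np.stack([np.cross(y,z),y,z],1)
def need(p,R):
    s=manip.observe(); q=s['tool_rot']; C=Ro.from_quat(q[[1,2,3,0]])
    rv=(Ro.from_matrix(R)*C.inv()).as_rotvec()
    print('at',s['ee_pos'].round(4),'shift mm',((p-s['ee_pos'])*1000).round(1),'rot',rv.round(3),'t',round(s['time'],2),'F',s['wrist_force'].round(1),'open',s['opening'].round(4))
az=np.radians(-45.5); PICK=toR(np.array([np.cos(az),np.sin(az),0]),np.array([0,0,-1.]))
E
python3 -c "
from h import *
need(np.array([.4233,-.303,.020]),PICK)"
```

```text
Traceback (most recent call last):
  File "h.py", line 40, in need
    print('at',s['ee_pos'].round(4),'shift mm',((p-s['ee_pos'])*1000).round(1),'rot',rv.round(3),'t',round(s['time'],2),'F',s['wrist_force'].round(1),'open',s['opening'].round(4))
                                                                                                                                                             ^^^^^^^^^^^^^^^^^^
AttributeError: 'float' object has no attribute 'round'
```

```bash
sed -i "s/s\['opening'\].round(4)/round(s['opening'],4)/" h.py; python3 -c "
from h import *
need(np.array([.4233,-.303,.020]),PICK)"
```

```text
at [ 0.4275 -0.3087  0.032 ] shift mm [ -4.2   5.7 -12. ] rot [0.023 0.026 0.001] t 3.8 F [-0.  -0.6  0.8] open 0.0603
```

Call:
carry_out --rows '[{"offset":[-4,5.5,-11],"delta_rot":[0.023,0.026,0],"gripper":60},{"offset":[0,0,0],"delta_rot":[0,0,0],"gripper":60}]'

```text
time: 4.0
ee_pos: [0.4244, -0.3041, 0.0236]
tool_rot: [0.001, 0.926, 0.378, 0.0]
wrist_force: [-0.2, -0.0, -0.5]
opening: 0.0598
```

```bash
python3 -c "
from h import *
need(np.array([.4233,-.303,.020]),PICK)"
```

```text
at [ 0.4244 -0.3041  0.0236] shift mm [-1.1  1.1 -3.6] rot [0.001 0.001 0.002] t 4.0 F [-0.2 -0.  -0.5] open 0.0598
```

Call:
carry_out --rows '[{"offset":[-1,1,-3],"delta_rot":[0,0,0],"gripper":60},{"offset":[0,0,0],"delta_rot":[0,0,0],"gripper":20},{"offset":[0,0,0],"delta_rot":[0,0,0],"gripper":20},{"offset":[0,0,0],"delta_rot":[0,0,0],"gripper":20},{"offset":[0,0,0],"delta_rot":[0,0,0],"gripper":20}]'

```text
time: 4.5
ee_pos: [0.4245, -0.3038, 0.0228]
tool_rot: [0.002, 0.926, 0.378, 0.001]
wrist_force: [0.4, 0.7, 1.4]
opening: 0.0316
```

Call:
carry_out --rows '[{"offset":[0,0,30],"delta_rot":[0,0,0],"gripper":20},{"offset":[0,0,45],"delta_rot":[0,0,0],"gripper":20},{"offset":[0,0,45],"delta_rot":[0,0,0],"gripper":20},{"offset":[0,0,45],"delta_rot":[0,0,0],"gripper":20},{"offset":[0,0,45],"delta_rot":[0,0,0],"gripper":20}]'

```text
time: 5.0
ee_pos: [0.4177, -0.298, 0.2251]
tool_rot: [-0.01, 0.926, 0.378, -0.005]
wrist_force: [1.0, -0.9, -2.7]
opening: 0.0317
```

```bash
cat >> h.py <<'E'
S=np.array([.5777,.0483,.1348])
def SEAT(deg): t=np.radians(deg+90); return toR(np.cos(t)*E1+np.sin(t)*E2,-N)
E
python3 -c "
from h import *
need(S+.085*N,SEAT(14))"
```

```text
at [ 0.4177 -0.298   0.2251] shift mm [118.4 337.2 -16.7] rot [-0.226 -0.536  1.225] t 5.0 F [ 1.  -0.9 -2.7] open 0.0317
```

Call:
carry_out --rows '[{"offset":[12,34,3],"delta_rot":[-0.023,-0.054,0.122],"gripper":20},{"offset":[12,34,3],"delta_rot":[-0.023,-0.054,0.122],"gripper":20},{"offset":[12,34,3],"delta_rot":[-0.023,-0.054,0.122],"gripper":20},{"offset":[12,34,3],"delta_rot":[-0.023,-0.054,0.122],"gripper":20},{"offset":[12,34,3],"delta_rot":[-0.023,-0.054,0.122],"gripper":20},{"offset":[12,34,3],"delta_rot":[-0.023,-0.054,0.122],"gripper":20},{"offset":[12,34,3],"delta_rot":[-0.023,-0.054,0.122],"gripper":20},{"offset":[0,0,0],"delta_rot":[0,0,0],"gripper":20}]'

```text
time: 5.8
ee_pos: [0.503, -0.0525, 0.2494]
tool_rot: [0.138, 0.657, 0.728, 0.138]
wrist_force: [-0.0, 0.0, -3.3]
opening: 0.0318
```

```bash
python3 -c "
from h import *
need(S+.085*N,SEAT(14))"
```

```text
at [ 0.503  -0.0525  0.2494] shift mm [ 33.2  91.7 -41. ] rot [-0.067 -0.141  0.339] t 5.8 F [-0.   0.  -3.3] open 0.0318
```

Call:
carry_out --rows '[{"offset":[10,30,-5],"delta_rot":[-0.023,-0.047,0.113],"gripper":20},{"offset":[11,30,-10],"delta_rot":[-0.023,-0.047,0.113],"gripper":20},{"offset":[11,30,-12],"delta_rot":[-0.023,-0.047,0.113],"gripper":20},{"offset":[0,0,0],"delta_rot":[0,0,0],"gripper":20}]'

```text
time: 6.2
ee_pos: [0.5332, 0.0391, 0.2168]
tool_rot: [0.184, 0.506, 0.824, 0.178]
wrist_force: [-0.0, 0.4, -4.9]
opening: 0.0316
```

```bash
python3 - <<'E'
from h import *
need(S+.085*N,SEAT(14))
a=grab('top');b=grab('side')
c=lambda d,x,y:cv2.resize(d['img'][y:y+120,x:x+160,::-1],(400,300),interpolation=cv2.INTER_CUBIC)
cv2.imwrite('pics/pre.png',np.hstack([c(a,230,150),c(b,260,150)]))
E
```

```text
at [0.5332 0.0391 0.2168] shift mm [ 3.   0.1 -8.4] rot [ 0.006 -0.005 -0.008] t 6.2 F [-0.   0.4 -4.9] open 0.0316
```

View pics/pre.png

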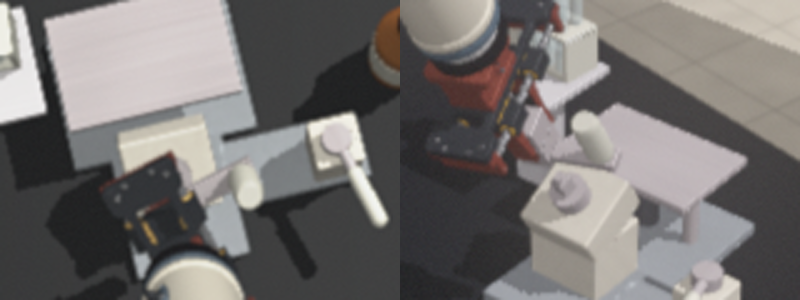

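Both views show the crank held above the shaft, in line with it, with the knob to the right. Next is the tip of the shaft.

Call:
carry_out --rows '[{"offset":[5,0,-11],"delta_rot":[0.006,-0.005,-0.008],"gripper":20},{"offset":[7,1.5,-13],"delta_rot":[0,0,0],"gripper":20},{"offset":[0,0,0],"delta_rot":[0,0,0],"gripper":20}]'

```text
time: 6.6
ee_pos: [0.5467, 0.0349, 0.1952]
tool_rot: [0.188, 0.515, 0.817, 0.18]
wrist_force: [0.2, 0.2, -4.4]
opening: 0.0321
```

```bash
python3 - <<'E'
from h import *
need(S+.055*N,SEAT(14))
b=avg('side',2);a=avg('top',2);s=manip.observe()
R=Ro.from_quat(s['tool_rot'][[1,2,3,0]]).as_matrix()
# crank frame in hand: x=-? crank y=tool y, z=-tool z
cy=R[:,1];cz=-R[:,2];cx=np.cross(cy,cz);O=s['ee_pos']-.0228*cz
for d in(a,b):
    Q=(cloud(d)-O)@np.stack([cx,cy,cz],1)
    i=d['img'].astype(int); m=(abs(Q[...,0]-.07)<.022)&(abs(Q[...,1])<.022)&(Q[...,2]>.02)&(Q[...,2]<.09)
    q=Q[m]; print('knob',m.sum(),np.percentile(q,[2,50,98],0).round(4).tolist())
    t=m&(Q[...,2]>.072); print('  top',Q[t].mean(0).round(4),t.sum())
E
```

```text
at [0.5467 0.0349 0.1952] shift mm [  4.1   7.5 -12.8] rot [0.    0.003 0.014] t 6.6 F [ 0.2  0.2 -4.4] open 0.0321
knob 186 [[0.0559, -0.0093, 0.0252], [0.0695, 0.008, 0.0689], [0.0815, 0.014, 0.0768]]
  top [0.0691 0.0009 0.0743] 66
knob 213 [[0.0582, -0.0141, 0.0235], [0.075, -0.006, 0.0598], [0.0817, 0.0082, 0.0763]]
  top [ 0.0696 -0.0007  0.0741] 57
```

Call:
carry_out --rows '[{"offset":[4,7.5,-9],"delta_rot":[0,0.003,0.014],"gripper":20},{"offset":[0,0,0],"delta_rot":[0,0,0],"gripper":20}]'

```text
time: 7.0
ee_pos: [0.5518, 0.0429, 0.1907]
tool_rot: [0.188, 0.508, 0.821, 0.182]
wrist_force: [-0.9, -0.2, -4.9]
opening: 0.0323
```

```bash
python3 - <<'E'
from h import *
need(S+.055*N,SEAT(14))
E
```

```text
at [0.5518 0.0429 0.1907] shift mm [-0.9 -0.5 -8.2] rot [ 0.001  0.006 -0.001] t 7.0 F [-0.9 -0.2 -4.9] open 0.0323
```

Call:
carry_out --rows '[{"offset":[0,0,-9],"delta_rot":[0,0.005,0],"gripper":20},{"offset":[4,1,-7],"delta_rot":[0,0,0],"gripper":20},{"offset":[0,0,0],"delta_rot":[0,0,0],"gripper":20}]'

```text
time: 7.3
ee_pos: [0.5565, 0.0439, 0.1741]
tool_rot: [0.187, 0.508, 0.821, 0.181]
wrist_force: [1.1, -3.1, -2.5]
opening: 0.0321
```

```bash
python3 - <<'E'
from h import *
need(S+.0428*N,SEAT(14))
E
```

```text
at [0.5565 0.0439 0.1741] shift mm [ 0.3 -0.2 -2.3] rot [ 0.002  0.003 -0.001] t 7.3 F [ 1.1 -3.1 -2.5] open 0.0321
```

Call:
carry_out --rows '[{"offset":[3,0.5,-6],"delta_rot":[0,0,0],"gripper":20},{"offset":[3,0.5,-6],"delta_rot":[0,0,0],"gripper":20},{"offset":[0,0,0],"delta_rot":[0,0,0],"gripper":20}]'

```text
time: 7.6
ee_pos: [0.5594, 0.0422, 0.1716]
tool_rot: [0.189, 0.507, 0.822, 0.177]
wrist_force: [-0.8, -1.5, -4.7]
opening: 0.0317
```

```bash
python3 - <<'E'
from h import *
need(S+.0228*N,SEAT(14)); print(manip.observe()['torque'])
E
```

```text
at [0.5594 0.0422 0.1716] shift mm [  7.2   3.6 -17.1] rot [ 0.009  0.002 -0.001] t 7.6 F [-0.8 -1.5 -4.7] open 0.0317
[-0.17614905  0.73380722 -0.04596913]
```

Call:
carry_out --rows '[{"offset":[-2,1.6,-1],"delta_rot":[0.009,0.002,0],"gripper":20},{"offset":[2,0.5,-6],"delta_rot":[0,0,0],"gripper":20}]'

```text
time: 7.8
ee_pos: [0.56, 0.0425, 0.1705]
tool_rot: [0.189, 0.508, 0.821, 0.181]
wrist_force: [-40.7, -7.8, 32.4]
opening: 0.0321
```

```bash
cat >> h.py <<'E'
def chk(h,deg):
    p=S+h*N; R=SEAT(deg); need(p,R); s=manip.observe(); M=np.stack([E1,E2,N],1)
    print('e1,e2,n shift mm',((p-s['ee_pos'])@M*1000).round(1),'F',(s['wrist_force']@M).round(1),'T',(s['torque']@M).round(2))
E
python3 - <<'E'
from h import *
chk(.0228,14)
E
```

```text
at [0.56   0.0425 0.1705] shift mm [  6.6   3.3 -15.9] rot [0.003 0.006 0.   ] t 7.8 F [-40.7  -7.8  32.4] open 0.0321
e1,e2,n shift mm [ -1.8  -1.8 -17.3] F [ -1.1 -19.7  48.8] T [-4.3  -0.3  -0.06]
```

Call:
carry_out --rows '[{"offset":[-3,1,1],"delta_rot":[0,0,0],"gripper":20},{"offset":[-1,0.5,0],"delta_rot":[0,0,0],"gripper":20}]'

```text
time: 8.0
ee_pos: [0.5568, 0.0432, 0.1736]
tool_rot: [0.191, 0.508, 0.82, 0.181]
wrist_force: [1.3, -1.1, -1.9]
opening: 0.0319
```

```bash
python3 - <<'E'
from h import *
chk(.0228,14)
a=grab('top');b=grab('side')
c=lambda d,x,y:cv2.resize(d['img'][y:y+75,x:x+100,::-1],(400,300),interpolation=cv2.INTER_CUBIC)
cv2.imwrite('pics/seat1.png',np.hstack([c(a,260,180),c(b,290,190)]))
E
```

```text
at [0.5568 0.0432 0.1736] shift mm [  9.7   2.6 -19. ] rot [0.004 0.01  0.001] t 8.0 F [ 1.3 -1.1 -1.9] open 0.0319
e1,e2,n shift mm [ -0.5  -0.8 -21.5] F [ 1.3 -0.  -2.2] T [-0.32 -0.31  0.02]
```

View pics/seat1.png

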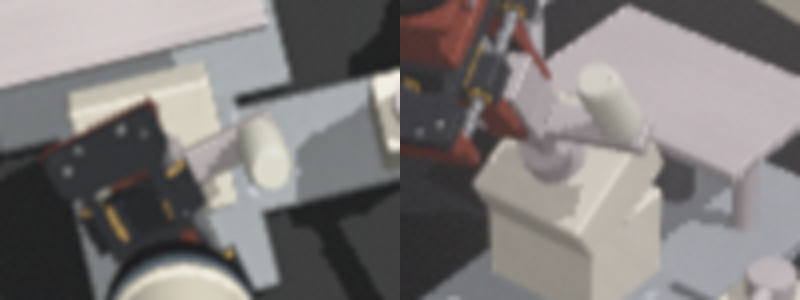

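Call:
carry_out --rows '[{"offset":[1.5,1,-4.5],"delta_rot":[0,0.005,0],"gripper":20},{"offset":[1.5,1,-3.5],"delta_rot":[0,0,0],"gripper":20}]'

```text
time: 8.3
ee_pos: [0.56, 0.0429, 0.1705]
tool_rot: [0.192, 0.508, 0.82, 0.178]
wrist_force: [-38.7, -8.9, 27.7]
opening: 0.0321
```

```bash
python3 - <<'E'
from h import *
chk(.0228,14)
E
```

```text
at [0.56   0.0429 0.1705] shift mm [  6.6   3.  -16. ] rot [0.01  0.009 0.003] t 8.3 F [-38.7  -8.9  27.7] open 0.0321
e1,e2,n shift mm [ -1.5  -1.8 -17.4] F [  0.3 -20.5  43.9] T [-4.52 -0.42 -0.11]
```

Call:
carry_out --rows '[{"offset":[-3,1,1],"delta_rot":[0.01,0.009,0.003],"gripper":20},{"offset":[-2,1.5,-3],"delta_rot":[0,0,0],"gripper":20},{"offset":[0,0.5,-4],"delta_rot":[0,0,0],"gripper":20}]'

```text
time: 8.6
ee_pos: [0.5584, 0.0426, 0.1707]
tool_rot: [0.192, 0.509, 0.819, 0.181]
wrist_force: [-3.0, -6.0, 5.4]
opening: 0.0321
```

```bash
python3 - <<'E'
from h import *
chk(.0228,14)
E
```

```text
at [0.5584 0.0426 0.1707] shift mm [  8.2   3.3 -16.2] rot [0.006 0.012 0.004] t 8.6 F [-3.  -6.   5.4] open 0.0321
e1,e2,n shift mm [ -1.4  -0.5 -18.4] F [ 5.2 -0.9  6.8] T [-0.35 -1.14 -0.  ]
```

Call:
carry_out --rows '[{"offset":[1,0,-6],"delta_rot":[0,0,0],"gripper":20},{"offset":[1,0,-6],"delta_rot":[0,0,0],"gripper":20}]'

```text
time: 8.8
ee_pos: [0.5598, 0.0421, 0.1696]
tool_rot: [0.195, 0.508, 0.819, 0.182]
wrist_force: [-40.2, -5.0, 30.1]
opening: 0.0318
```

```bash
python3 - <<'E'
from h import *
chk(.0228,14)
E
```

```text
at [0.5598 0.0421 0.1696] shift mm [  6.7   3.7 -15.1] rot [0.008 0.018 0.003] t 8.8 F [-40.2  -5.   30.1] open 0.0318
e1,e2,n shift mm [ -2.2  -1.2 -16.7] F [ -3.7 -19.9  46.2] T [-4.32  0.21 -0.17]
```

```bash
cat >> h.py <<'E'
def hand(h=.0228):
    for n in('top','side'):
        d=avg(n,2); s=manip.observe(); R=Ro.from_quat(s['tool_rot'][[1,2,3,0]]).as_matrix()
        cy=R[:,1];cz=-R[:,2];cx=np.cross(cy,cz);O=s['ee_pos']-h*cz
        Q=(cloud(d)-O)@np.stack([cx,cy,cz],1)
        t=(abs(Q[...,0]-.07)<.022)&(abs(Q[...,1])<.022)&(Q[...,2]>.068)&(Q[...,2]<.09)
        zz=np.percentile(Q[t][:,2],[50,90]); t&=Q[...,2]>zz[1]-.004
        print('knob top in hand frame',Q[t].mean(0).round(4),t.sum(),zz.round(4))
E
python3 - <<'E'
from h import *
hand()
E
```

```text
knob top in hand frame [0.0684 0.0021 0.076 ] 76 [0.075  0.0775]
knob top in hand frame [0.0683 0.0008 0.0781] 52 [0.0762 0.0797]
```

Call:
carry_out --rows '[{"offset":[-4.2,0,1],"delta_rot":[0.008,0.018,0.003],"gripper":20},{"offset":[-1,0,-4],"delta_rot":[-0.05,-0.011,0.09],"gripper":20},{"offset":[0,0,-4.5],"delta_rot":[-0.05,-0.011,0.09],"gripper":20}]'

```text
time: 9.3
ee_pos: [0.5571, 0.0407, 0.1687]
tool_rot: [0.209, 0.418, 0.869, 0.162]
wrist_force: [-13.2, -7.3, 14.5]
opening: 0.0317
```

```bash
python3 - <<'E'
from h import *
chk(.0228,14)
E
```

```text
at [0.5571 0.0407 0.1687] shift mm [  9.5   5.2 -14.2] rot [ 0.106  0.034 -0.184] t 9.3 F [-13.2  -7.3  14.5] open 0.0317
e1,e2,n shift mm [ -3.    1.9 -17.5] F [ 4.3 -5.3 19.8] T [-1.2  -0.84 -0.1 ]
```

```bash
python3 - <<'E'
from h import *
hand()
a=avg('top',3);b=avg('side',3)
c=lambda d,x,y:cv2.resize(d['img'][y:y+60,x:x+40,::-1],(400,600),interpolation=cv2.INTER_CUBIC)
cv2.imwrite('pics/seat2.png',np.hstack([c(a,280,190),c(b,312,200)]))
E
```

```text
knob top in hand frame [0.0685 0.0022 0.0764] 68 [0.075  0.0776]
knob top in hand frame [0.0689 0.0015 0.0778] 54 [0.0763 0.0795]
```

View pics/seat2.png

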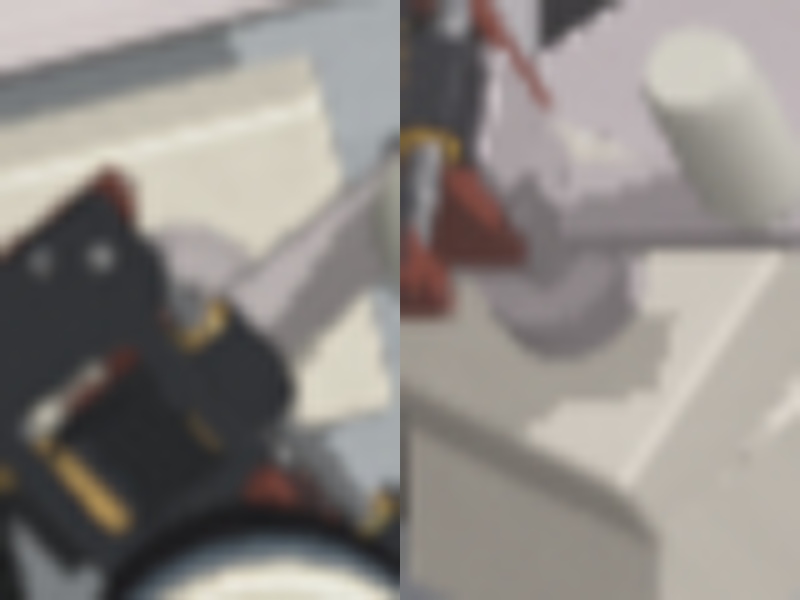

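Call:
carry_out --rows '[{"offset":[-1.5,0.5,2],"delta_rot":[0.057,0.013,-0.101],"gripper":20},{"offset":[0,0.5,0],"delta_rot":[0.057,0.013,-0.101],"gripper":20},{"offset":[0.5,0.5,-3],"delta_rot":[0.057,0.013,-0.101],"gripper":20},{"offset":[0.5,0,-4],"delta_rot":[0,0,0],"gripper":20}]'

```text
time: 10.2
ee_pos: [0.5587, 0.0413, 0.1688]
tool_rot: [0.179, 0.57, 0.777, 0.197]
wrist_force: [-28.8, -2.9, 23.7]
opening: 0.0318
```

```bash
python3 - <<'E'
from h import *
chk(.0228,4)
E
```

```text
at [0.5587 0.0413 0.1688] shift mm [  7.9   4.5 -14.2] rot [ 0.015  0.018 -0.013] t 10.2 F [-28.8  -2.9  23.7] open 0.0318
e1,e2,n shift mm [ -2.7   0.4 -16.7] F [ -3.4 -13.1  34.9] T [-2.61  0.19 -0.01]
```

Call:
carry_out --rows '[{"offset":[-4.6,0,0],"delta_rot":[-0.04,0.006,0.09],"gripper":20},{"offset":[-1,0,-2],"delta_rot":[0,0,0],"gripper":20},{"offset":[0,0,-4],"delta_rot":[0,0,0],"gripper":20}]'

```text
time: 10.5
ee_pos: [0.5559, 0.0402, 0.1679]
tool_rot: [0.184, 0.531, 0.805, 0.189]
wrist_force: [-15.7, -3.8, 18.7]
opening: 0.0317
```

```bash
python3 - <<'E'
from h import *
chk(.0228,12)
E
```

```text
at [0.5559 0.0402 0.1679] shift mm [ 10.6   5.7 -13.3] rot [-0.012  0.008  0.018] t 10.5 F [-15.7  -3.8  18.7] open 0.0317
e1,e2,n shift mm [ -3.3   3.4 -17.4] F [ 0.4 -4.6 24.3] T [-0.83 -0.2  -0.07]
```

```bash
cat >> h.py <<'E'
def knob():
    # knob pose from the cameras alone, in (E1,E2,N) about S
    for n in('top','side'):
        d=avg(n,2); Q=(cloud(d)-S)@np.stack([E1,E2,N],1)*1000
        i=d['img'].astype(int); white=(i.min(-1)>110)&(i[...,1]-i[...,2]>3)
        r=np.hypot(Q[...,0],Q[...,1]); m=(r>48)&(r<100)&(Q[...,2]>30)&(Q[...,2]<125)
        z=Q[m][:,2]; top=np.percentile(z,92); t=m&(Q[...,2]>top-5)
        print(n,'knob top',top.round(1),'centre',np.median(Q[t],0).round(1),(0.5*(Q[t].max(0)+Q[t].min(0))).round(1),t.sum(),'ang',np.degrees(np.arctan2(*np.median(Q[t],0)[[1,0]])).round(1))
E
python3 - <<'E'
from h import *
hand(); knob()
E
```

```text
knob top in hand frame [0.0676 0.0019 0.076 ] 68 [0.0751 0.0774]
knob top in hand frame [0.0679 0.0011 0.078 ] 55 [0.0764 0.0798]
top knob top 96.4 centre [67.6 11.7 94.7] [ 18.1   5.1 108.2] 87 ang 9.8
side knob top 121.4 centre [  9.1 -79.7 123.4] [  5.5  -6.2 122.1] 26 ang -83.5
```

Call:
carry_out --rows '[{"offset":[0,1,2.5],"delta_rot":[-0.012,0.008,0.018],"gripper":20},{"offset":[0,0,0],"delta_rot":[0,0,0],"gripper":20}]'

```text
time: 11.1
ee_pos: [0.5561, 0.0409, 0.1697]
tool_rot: [0.182, 0.524, 0.811, 0.183]
wrist_force: [-0.4, -2.5, 0.6]
opening: 0.0318
```

```bash
python3 - <<'E'
from h import *
chk(.0228,13); hand()
E
```

```text
at [0.5561 0.0409 0.1697] shift mm [ 10.5   5.  -15.2] rot [-0.009 -0.002  0.018] t 11.1 F [-0.4 -2.5  0.6] open 0.0318
e1,e2,n shift mm [ -2.6   2.2 -18.8] F [ 2.4 -0.6  1. ] T [-0.19 -0.57  0.02]
knob top in hand frame [0.0676 0.0015 0.0763] 67 [0.0749 0.0778]
knob top in hand frame [0.0686 0.0014 0.0778] 60 [0.0765 0.0793]
```

Call:
carry_out --rows '[{"offset":[2,0.5,-3],"delta_rot":[-0.009,-0.002,0.018],"gripper":20},{"offset":[2,0.5,-3.5],"delta_rot":[0,0,0],"gripper":20}]'

```text
time: 11.5
ee_pos: [0.558, 0.0407, 0.1681]
tool_rot: [0.184, 0.515, 0.817, 0.18]
wrist_force: [-39.6, -8.3, 29.0]
opening: 0.032
```

```bash
python3 - <<'E'
from h import *
chk(.0228,13)
E
```

```text
at [0.558  0.0407 0.1681] shift mm [  8.6   5.1 -13.5] rot [ 0.004 -0.001 -0.001] t 11.5 F [-39.6  -8.3  29. ] open 0.032
e1,e2,n shift mm [ -3.2   1.4 -16.4] F [ -0.4 -20.5  45.4] T [-4.04 -0.14 -0.13]
```

Call:
carry_out --rows '[{"offset":[-3,0,1],"delta_rot":[0,0,0],"gripper":20},{"offset":[0,0,-4],"delta_rot":[-0.04,-0.009,0.07],"gripper":20},{"offset":[0,0,-4],"delta_rot":[-0.04,-0.009,0.07],"gripper":20},{"offset":[0,0,-4],"delta_rot":[0.04,0.009,-0.07],"gripper":20},{"offset":[0,0,-4],"delta_rot":[0.04,0.009,-0.07],"gripper":20},{"offset":[0,0,-4],"delta_rot":[0.04,0.009,-0.07],"gripper":20},{"offset":[0,0,-4],"delta_rot":[0.04,0.009,-0.07],"gripper":20},{"offset":[0,0,-4],"delta_rot":[0.04,0.009,-0.07],"gripper":20}]'

```text
time: 12.3
ee_pos: [0.5585, 0.0412, 0.1686]
tool_rot: [0.173, 0.61, 0.745, 0.209]
wrist_force: [-12.7, -4.7, 15.5]
opening: 0.032
```

```bash
python3 - <<'E'
from h import *
chk(.0228,8); hand()
E
```

```text
at [0.5585 0.0412 0.1686] shift mm [  8.1   4.6 -14.1] rot [-0.072  0.012  0.138] t 12.3 F [-12.7  -4.7  15.5] open 0.032
e1,e2,n shift mm [ -2.8   0.6 -16.6] F [ 1.8 -3.8 20.1] T [-0.94 -0.61 -0.01]
knob top in hand frame [0.0667 0.0024 0.0779] 70 [0.0768 0.0796]
knob top in hand frame [0.0674 0.0006 0.078 ] 61 [0.0767 0.0797]
```

```bash
python3 - <<'E'
from h import *
import pickle
from scipy.optimize import least_squares
a,b=pickle.load(open('s1.pkl','rb')); M=np.stack([E1,E2,N],1)
qs=[]
for d in(a,b):
    Q=((cloud(d)-S)@M*1000).reshape(-1,3); m=(np.hypot(Q[:,0],Q[:,1])<14)&(Q[:,2]>3)&(Q[:,2]<25); qs.append(Q[m]); print(m.sum())
for nm,Q in(('top',qs[0]),('side',qs[1]),('both',np.vstack(qs))):
    w=8-.5*np.clip(Q[:,2]-20,0,7)
    def f(p):
        c,s=np.cos(p[0]),np.sin(p[0]); x=Q[:,0]-p[1];yy=Q[:,1]-p[2]
        return np.maximum(abs(c*x+s*yy),abs(-s*x+c*yy))-w
    for t in(0,20,45,70):
        r=least_squares(f,[np.radians(t),0,0],loss='soft_l1',f_scale=1); print(nm,t,'->',np.degrees(r.x[0])%90,r.x[1:].round(1),round(r.cost,1))
np.set_printoptions(suppress=True)
print(qs[1][np.argsort(qs[1][:,2])].round(1)[::3].tolist())
E
```

```text
44
52
top 0 -> 82.26322305321933 [ 0.4 -0.6] 14.4
top 20 -> 82.28811887919878 [ 0.3 -0.6] 14.5
top 45 -> 81.32044063847337 [ 0.4 -0.5] 14.4
top 70 -> 81.36017669881191 [ 0.4 -0.5] 14.4
side 0 -> 85.29255735615882 [-0.5  0.6] 22.0
side 20 -> 85.2925512582421 [-0.5  0.6] 22.0
side 45 -> 85.29258917969783 [-0.5  0.6] 22.0
side 70 -> 85.29256849683486 [-0.5  0.6] 22.0
both 0 -> 84.97928822381127 [-0.3 -0. ] 43.0
both 20 -> 84.9792882406831 [-0.3 -0. ] 43.0
both 45 -> 83.46991845111611 [-0.3 -0.1] 42.9
both 70 -> 83.46991849385925 [-0.3 -0.1] 42.9
[[-0.1, 12.9, 3.0], [7.9, -2.9, 3.4], [8.4, 6.3, 4.4], [6.2, -4.5, 4.8], [6.0, 1.2, 5.7], [2.5, -7.3, 6.7], [-6.6, -6.8, 9.6], [8.3, 5.6, 10.8], [-9.1, -6.3, 12.3], [-1.5, -6.9, 13.6], [6.8, 1.6, 16.2], [9.1, 4.4, 18.6], [9.0, -8.8, 19.5], [7.0, -0.8, 20.4], [6.9, 4.7, 21.6], [6.7, 0.9, 22.5], [5.9, -6.4, 23.7], [5.4, -0.8, 24.4]]
```

Call:
carry_out --rows '[{"offset":[-1.5,0,1],"delta_rot":[0.03,0.034,-0.045],"gripper":20},{"offset":[0,0,-3],"delta_rot":[0.025,0.005,-0.045],"gripper":20},{"offset":[1,0,-4],"delta_rot":[0.025,0.005,-0.045],"gripper":20}]'

```text
time: 12.8
ee_pos: [0.5608, 0.0407, 0.1613]
tool_rot: [0.147, 0.67, 0.695, 0.216]
wrist_force: [2.9, -1.8, 2.5]
opening: 0.0325
```

```bash
python3 - <<'E'
from h import *
chk(.0228,-7)
E
```

```text
at [0.5608 0.0407 0.1613] shift mm [ 5.8  5.1 -6.8] rot [-0.023 -0.     0.051] t 12.8 F [ 2.9 -1.8  2.5] open 0.0325
e1,e2,n shift mm [-3.8  2.5 -9.3] F [2.4 3.4 0.9] T [ 0.24 -0.64  0.04]
```

It dropped onto the square, so the true yaw was about -8° rather than +14°. I'll keep going down.

Call:
carry_out --rows '[{"offset":[2.5,0.5,-4.5],"delta_rot":[-0.01,0,0.02],"gripper":20},{"offset":[2.5,0.5,-4.5],"delta_rot":[0,0,0],"gripper":20},{"offset":[1.5,0.5,-4],"delta_rot":[0,0,0],"gripper":20}]'

```text
time: 13.1
ee_pos: [0.567, 0.043, 0.1505]
tool_rot: [0.149, 0.66, 0.705, 0.214]
wrist_force: [-33.6, -2.9, 29.3]
opening: 0.0318
```

```bash
python3 - <<'E'
from h import *
chk(.0228,-7);hand()
E
```

```text
at [0.567  0.043  0.1505] shift mm [-0.5  2.8  4. ] rot [-0.012  0.001  0.026] t 13.1 F [-33.6  -2.9  29.3] open 0.0318
e1,e2,n shift mm [-2.9  2.1  3.4] F [ -4.3 -14.3  42.1] T [-3.19  0.45 -0.16]
knob top in hand frame [0.0665 0.0018 0.0794] 56 [0.0769 0.0805]
knob top in hand frame [0.068  0.0003 0.0804] 59 [0.079  0.0821]
```

Call:
carry_out --rows '[{"offset":[0,0,0],"delta_rot":[0,0,0],"gripper":55},{"offset":[0,0,0],"delta_rot":[0,0,0],"gripper":55},{"offset":[0,0,0],"delta_rot":[0,0,0],"gripper":55},{"offset":[-10,-2,17],"delta_rot":[0,0,0],"gripper":55},{"offset":[-15,-3,26],"delta_rot":[0,0,0],"gripper":55},{"offset":[-15,-3,26],"delta_rot":[0,0,0],"gripper":55},{"offset":[0,0,0],"delta_rot":[0,0,0],"gripper":55}]'

```text
time: 14.0
ee_pos: [0.5234, 0.0384, 0.2142]
tool_rot: [0.143, 0.659, 0.708, 0.212]
wrist_force: [0.8, 0.6, -0.2]
opening: 0.0551
```

```bash
sed -i 's/(Q\[...,2\]<125)/(Q[...,2]<82)\&white/' h.py; python3 - <<'E'
from h import *
chk(.09,-7); knob()
a=grab('top');b=grab('side')
c=lambda d,x,y:cv2.resize(d['img'][y:y+90,x:x+120,::-1],(400,300),interpolation=cv2.INTER_CUBIC)
cv2.imwrite('pics/seated.png',np.hstack([c(a,250,170),c(b,280,180)]))
E
```

```text
at [0.5234 0.0384 0.2142] shift mm [10.3  0.2 -1.4] rot [-0.015 -0.011  0.018] t 14.0 F [ 0.8  0.6 -0.2] open 0.0551
e1,e2,n shift mm [ 2.   8.1 -6.3] F [-0.4  0.6 -0.7] T [-0.28 -0.07 -0.01]
top knob top 75.3 centre [ 70.7 -10.   73.5] [62.   4.5 74.7] 75 ang -8.1
side knob top 76.1 centre [ 72.1 -12.   74.6] [ 5.1 12.5 75.9] 69 ang -9.4
```

View pics/seated.png

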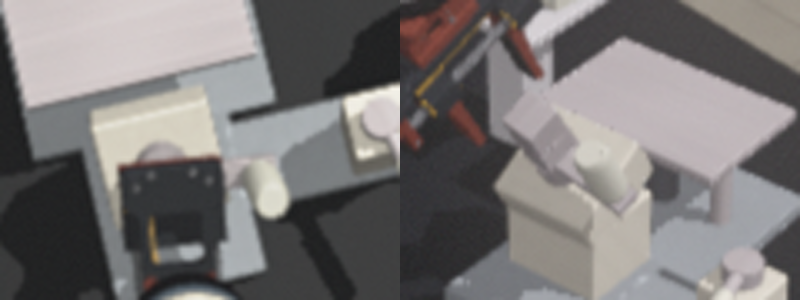

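The crank is seated: knob top 75–76 mm above the seat, knob at -8.5°. Next, over to the knob.

Call:
carry_out --rows '[{"offset":[6,-35,0],"delta_rot":[-0.015,-0.011,0.018],"gripper":55},{"offset":[8,-35,0],"delta_rot":[0,0,0],"gripper":55},{"offset":[0,0,0],"delta_rot":[0,0,0],"gripper":55}]'

```text
time: 14.6
ee_pos: [0.5369, -0.0312, 0.2035]
tool_rot: [0.144, 0.649, 0.717, 0.208]
wrist_force: [-0.8, -0.2, -0.3]
opening: 0.0553
```

```bash
cat >> h.py <<'E'
def kn(h,deg,ydeg=-7,r=.070):
    t=np.radians(deg); p=S+r*(np.cos(t)*E1+np.sin(t)*E2)+h*N; need(p,SEAT(ydeg)); s=manip.observe(); M=np.stack([E1,E2,N],1)
    e=(s['ee_pos']-S)@M*1000
    print('tcp e1,e2,n',e.round(1),'r',np.hypot(*e[:2]).round(1),'ang',np.degrees(np.arctan2(e[1],e[0])).round(1),'shift',((p-s['ee_pos'])@M*1000).round(1),'F',(s['wrist_force']@M).round(1))
E
python3 - <<'E'
from h import *
kn(.096,-8.5)
E
```

```text
at [ 0.5369 -0.0312  0.2035] shift mm [ 0.  -0.3  9.3] rot [-0.002 -0.014 -0.006] t 14.6 F [-0.8 -0.2 -0.3] open 0.0553
tcp e1,e2,n [ 68.9 -14.9  88. ] r 70.5 ang -12.2 shift [0.3 4.6 8. ] F [ 0.1 -0.8  0.1]
```

Call:
carry_out --rows '[{"offset":[10,2,-10],"delta_rot":[-0.002,-0.014,-0.006],"gripper":55},{"offset":[11,2.5,-19],"delta_rot":[0,0,0],"gripper":55},{"offset":[9,2,-17],"delta_rot":[0,0,0],"gripper":55},{"offset":[0,0,0],"delta_rot":[0,0,0],"gripper":55}]'

```text
time: 15.0
ee_pos: [0.5673, -0.024, 0.1521]
tool_rot: [0.147, 0.652, 0.713, 0.21]
wrist_force: [-0.8, -0.4, -0.8]
opening: 0.0548
```

```bash
python3 - <<'E'
from h import *
kn(.030,-8.5)
E
```

```text
at [ 0.5673 -0.024   0.1521] shift mm [ 1.9 -0.4  3.5] rot [-0.002 -0.005  0.003] t 15.0 F [-0.8 -0.4 -0.8] open 0.0548
tcp e1,e2,n [ 68.4 -13.6  27.9] r 69.8 ang -11.3 shift [0.8 3.3 2.1] F [ 0.3 -1.1 -0.3]
```

Now grip the knob.

Call:
carry_out --rows '[{"offset":[2,0,3.5],"delta_rot":[0,0,0],"gripper":55},{"offset":[0,0,0],"delta_rot":[0,0,0],"gripper":15},{"offset":[0,0,0],"delta_rot":[0,0,0],"gripper":15},{"offset":[0,0,0],"delta_rot":[0,0,0],"gripper":15},{"offset":[0,0,0],"delta_rot":[0,0,0],"gripper":15}]'

```text
time: 15.5
ee_pos: [0.5693, -0.0228, 0.1584]
tool_rot: [0.148, 0.651, 0.714, 0.211]
wrist_force: [0.4, 0.9, -1.0]
opening: 0.0274
```

```bash
python3 - <<'E'
from h import *
kn(.030,-8.5)
# circle table: mm offsets per row of 22.5 deg, clockwise, starting at given angle
M=np.stack([E1,E2,N],1)
t=np.radians(-10-22.5*np.arange(17)); p=70*(np.cos(t)[:,None]*E1+np.sin(t)[:,None]*E2)
for i in range(16): print(round(np.degrees(t[i])),np.diff(p,axis=0)[i].round(1))
E
```

```text
at [ 0.5693 -0.0228  0.1584] shift mm [-0.1 -1.6 -2.8] rot [-0.003 -0.003  0.002] t 15.5 F [ 0.4  0.9 -1. ] open 0.0274
tcp e1,e2,n [67.7 -8.5 32.2] r 68.2 ang -7.2 shift [ 1.6 -1.8 -2.2] F [-0.8  0.  -1.2]
-10 [-23.7   4.9 -12.7]
-32 [-20.7  14.8  -9.9]
-55 [-14.7  22.4  -5.5]
-78 [-6.4 26.6 -0.3]
-100 [ 2.9 26.7  4.9]
-123 [11.7 22.8  9.4]
-145 [18.8 15.4 12.5]
-168 [23.   5.7 13.7]
-190 [23.7 -4.9 12.7]
-212 [ 20.7 -14.8   9.9]
-235 [ 14.7 -22.4   5.5]
-258 [  6.4 -26.6   0.3]
-280 [ -2.9 -26.7  -4.9]
-302 [-11.7 -22.8  -9.4]
-325 [-18.8 -15.4 -12.5]
-348 [-23.   -5.7 -13.7]
```

Call:
carry_out --rows '[{"offset":[-23,4,-14],"delta_rot":[0,0,0],"gripper":15},{"offset":[-20.5,15,-11],"delta_rot":[0,0,0],"gripper":15},{"offset":[-14.5,22.5,-6],"delta_rot":[0,0,0],"gripper":15}]'

```text
time: 15.8
ee_pos: [0.5119, 0.0087, 0.1309]
tool_rot: [0.157, 0.654, 0.711, 0.205]
wrist_force: [-9.4, -9.0, 3.2]
opening: 0.0273
```

```bash
python3 - <<'E'
from h import *
kn(.030,-70)
E
```

```text
at [0.5119 0.0087 0.1309] shift mm [ 0.7  0.8 -3. ] rot [0.016 0.002 0.014] t 15.8 F [-9.4 -9.   3.2] open 0.0273
tcp e1,e2,n [ 24.6 -65.   33. ] r 69.5 ang -69.3 shift [-0.6 -0.7 -3. ] F [ 6.8 -8.1  8.3]
```

```bash
cat >> h.py <<'E'
def nxt(k=8,step=22.0,lead=0):
    M=np.stack([E1,E2,N],1); s=manip.observe(); e=(s['ee_pos']-S)@M*1000; a0=np.degrees(np.arctan2(e[1],e[0]))
    print('t',round(s['time'],2),'r',np.hypot(*e[:2]).round(1),'ang',a0.round(1),'n',e[2].round(1),'F',(s['wrist_force']@M).round(1),'open',round(s['opening'],4))
    q=s['tool_rot']; print('rot need',(Ro.from_matrix(SEAT(-7))*Ro.from_quat(q[[1,2,3,0]]).inv()).as_rotvec().round(3))
    t=np.radians(a0-step*np.arange(k+1)); p=70*(np.cos(t)[:,None]*E1+np.sin(t)[:,None]*E2); p=np.diff(p,axis=0); p[0]+=(70-np.hypot(*e[:2]))*(np.cos(t[0])*E1+np.sin(t[0])*E2)+(31-e[2])*N
    print(np.round(p*2)/2)
E
python3 - <<'E'
from h import *
nxt()
E
```

```text
t 15.8 r 69.5 ang -69.3 n 33.0 F [ 6.8 -8.1  8.3] open 0.0273
rot need [0.016 0.002 0.014]
[[ -9.   25.   -4. ]
 [ -1.   26.5   3. ]
 [  8.   24.5   7.5]
 [ 15.5  18.5  11. ]
 [ 21.   10.   13. ]
 [ 23.5   0.   13. ]
 [ 22.   -9.5  11.5]
 [ 18.  -18.5   8. ]]
```

Call:
carry_out --rows '[{"offset":[-9,25,-4],"delta_rot":[0.016,0.002,0.014],"gripper":15},{"offset":[-1,26.5,3],"delta_rot":[0,0,0],"gripper":15},{"offset":[8,24.5,7.5],"delta_rot":[0,0,0],"gripper":15},{"offset":[15.5,18.5,10.5],"delta_rot":[0,0,0],"gripper":15},{"offset":[21,10,12],"delta_rot":[0,0,0],"gripper":15},{"offset":[23.5,0,12],"delta_rot":[0,0,0],"gripper":15},{"offset":[22,-9.5,10.5],"delta_rot":[0,0,0],"gripper":15}]'

```text
time: 16.5
ee_pos: [0.5825, 0.1103, 0.1855]
tool_rot: [0.144, 0.65, 0.717, 0.208]
wrist_force: [-4.1, -1.7, -1.8]
opening: 0.0275
```

```bash
python3 - <<'E'
from h import *
nxt()
E
```

```text
t 16.5 r 72.3 ang 145.5 n 34.9 F [ 0.8 -4.7  0.6] open 0.0275
rot need [-0.001 -0.012 -0.004]
[[ 21.  -17.    5.5]
 [ 14.  -22.    5. ]
 [  6.  -26.    0. ]
 [ -3.  -26.   -5. ]
 [-11.5 -22.5  -9. ]
 [-18.  -15.5 -12. ]
 [-22.5  -6.  -13.5]
 [-23.    4.  -12.5]]
```

Call:
carry_out --rows '[{"offset":[21,-17,5],"delta_rot":[0,-0.012,-0.004],"gripper":15},{"offset":[14,-22,4.5],"delta_rot":[0,0,0],"gripper":15},{"offset":[6,-26,0],"delta_rot":[0,0,0],"gripper":15},{"offset":[-3,-26,-5],"delta_rot":[0,0,0],"gripper":15},{"offset":[-11.5,-22.5,-9],"delta_rot":[0,0,0],"gripper":15},{"offset":[-18,-15.5,-12],"delta_rot":[0,0,0],"gripper":15},{"offset":[-22.5,-6,-13.5],"delta_rot":[0,0,0],"gripper":15},{"offset":[-23,4,-13],"delta_rot":[0,0,0],"gripper":15}]'

```text
time: 17.3
ee_pos: [0.5445, -0.0187, 0.1464]
tool_rot: [0.143, 0.648, 0.716, 0.215]
wrist_force: [5.4, 9.7, 1.5]
opening: 0.0277
```

```bash
cat >> h.py <<'E'
def hts():
    a=avg('top',3);b=avg('side',2)
    def med(d,p,r,zlo,zhi):
        W=cloud(d); m=(abs((W[...,:2]-p)@np.array([np.cos(y),np.sin(y)]))<r[0])&(abs((W[...,:2]-p)@np.array([-np.sin(y),np.cos(y)]))<r[1])&(W[...,2]>zlo)&(W[...,2]<zhi)
        z=W[m][:,2]; return round(float(np.median(z))*1000,1),int(m.sum())
    pc=np.array([.715,.078]); dc=np.array([.657,.232])
    print('plat top/side',med(a,pc,(.03,.06),.09,.17),med(b,pc,(.03,.06),.09,.17),'deck',med(a,dc,(.015,.03),.135,.16),med(b,dc,(.015,.03),.135,.16))
E
python3 - <<'E'
from h import *
nxt(); hts()
E
```

```text
t 17.3 r 67.9 ang -30.8 n 33.5 F [-8.3  7.1 -2.4] open 0.0277
rot need [-0.013 -0.004 -0.01 ]
[[-20.   12.  -12.5]
 [-15.   21.   -6. ]
 [ -7.5  25.5  -1. ]
 [  1.5  26.5   4. ]
 [ 10.   23.    8.5]
 [ 17.   16.5  12. ]
 [ 22.    8.   13.5]
 [ 23.5  -2.5  13. ]]
plat top/side (121.5, 1106) (123.6, 433) deck (145.9, 290) (148.3, 3)
```

Call:
carry_out --rows '[{"offset":[-20,12,-12.5],"delta_rot":[-0.013,-0.004,-0.01],"gripper":15},{"offset":[-15,21,-7],"delta_rot":[0,0,0],"gripper":15},{"offset":[-7.5,25.5,-2],"delta_rot":[0,0,0],"gripper":15},{"offset":[1.5,26.5,3],"delta_rot":[0,0,0],"gripper":15},{"offset":[10,23,8],"delta_rot":[0,0,0],"gripper":15},{"offset":[17,16.5,11],"delta_rot":[0,0,0],"gripper":15},{"offset":[22,8,12.5],"delta_rot":[0,0,0],"gripper":15},{"offset":[23.5,-2.5,12],"delta_rot":[0,0,0],"gripper":15}]'

```text
time: 18.35
ee_pos: [0.5581, 0.117, 0.1711]
tool_rot: [0.132, 0.653, 0.721, 0.191]
wrist_force: [-7.6, 10.0, 4.7]
opening: 0.0274
```

```bash
python3 - <<'E'
from h import *
nxt()
E
```

```text
t 18.35 r 72.7 ang 168.6 n 33.7 F [-11.4  -2.2   6.7] open 0.0274
rot need [ 0.008 -0.054 -0.005]
[[ 24.5  -8.   10. ]
 [ 20.  -14.5   9.5]
 [ 14.5 -22.    5.5]
 [  6.5 -26.    0.5]
 [ -2.5 -26.   -4.5]
 [-11.  -22.5  -9. ]
 [-18.  -16.  -12. ]
 [-22.   -6.5 -13.5]]
```

Call:
carry_out --rows '[{"offset":[24.5,-8,9.5],"delta_rot":[0.008,-0.054,-0.005],"gripper":15},{"offset":[20,-14.5,9],"delta_rot":[0,0,0],"gripper":15},{"offset":[14.5,-22,5],"delta_rot":[0,0,0],"gripper":15},{"offset":[6.5,-26,0],"delta_rot":[0,0,0],"gripper":15},{"offset":[-2.5,-26,-5],"delta_rot":[0,0,0],"gripper":15},{"offset":[-11,-22.5,-9],"delta_rot":[0,0,0],"gripper":15},{"offset":[-18,-16,-12],"delta_rot":[0,0,0],"gripper":15},{"offset":[-22,-6.5,-13.5],"delta_rot":[0,0,0],"gripper":15}]'

```text
time: 19.15
ee_pos: [0.5739, -0.0211, 0.1624]
tool_rot: [0.143, 0.645, 0.72, 0.21]
wrist_force: [1.8, 2.8, 2.6]
opening: 0.0272
```

```bash
python3 - <<'E'
from h import *
nxt();hts()
E
```

```text
t 19.15 r 67.0 ang -2.0 n 33.2 F [-2.3  3.4  1.1] open 0.0272
rot need [-0.003 -0.01  -0.017]
[[-21.5  -1.5 -15. ]
 [-22.   11.  -11. ]
 [-17.   19.   -7.5]
 [-10.   24.5  -2.5]
 [ -1.5  26.5   2.5]
 [  7.5  24.5   7.5]
 [ 15.   19.   11. ]
 [ 20.5  10.5  13. ]]
plat top/side (136.2, 1139) (138.3, 391) deck (145.8, 291) (nan, 0)
  return _methods._mean(a, axis=axis, dtype=dtype,
  ret = ret.dtype.type(ret / rcount)
```

Call:
carry_out --rows '[{"offset":[-21.5,-1.5,-15],"delta_rot":[-0.003,-0.01,-0.017],"gripper":15},{"offset":[-22,11,-11],"delta_rot":[0,0,0],"gripper":15},{"offset":[-17,19,-8.5],"delta_rot":[0,0,0],"gripper":15},{"offset":[-10,24.5,-3.5],"delta_rot":[0,0,0],"gripper":15},{"offset":[-1.5,26.5,2],"delta_rot":[0,0,0],"gripper":15},{"offset":[7.5,24.5,6.5],"delta_rot":[0,0,0],"gripper":15},{"offset":[15,19,10],"delta_rot":[0,0,0],"gripper":15},{"offset":[20.5,10.5,12],"delta_rot":[0,0,0],"gripper":15}]'

```text
time: 20.2
ee_pos: [0.5333, 0.112, 0.1552]
tool_rot: [0.144, 0.653, 0.717, 0.194]
wrist_force: [-11.4, 0.8, 6.9]
opening: 0.0273
```

```bash
python3 - <<'E'
from h import *
nxt();hts()
E
```

```text
t 20.2 r 73.4 ang -167.8 n 32.6 F [-3.3 -6.1 11.5] open 0.0273
rot need [ 0.017 -0.032  0.003]
[[ 24.5   2.5  12.5]
 [ 23.   -4.5  12.5]
 [ 20.5 -14.   10. ]
 [ 15.  -21.5   5.5]
 [  7.  -26.    0.5]
 [ -2.  -26.5  -4.5]
 [-10.5 -23.   -8.5]
 [-17.5 -16.5 -12. ]]
plat top/side (143.6, 1148) (145.8, 555) deck (146.1, 292) (148.2, 96)
```

Call:
carry_out --rows '[{"offset":[24.5,2.5,12],"delta_rot":[0.017,-0.032,0.003],"gripper":15},{"offset":[23,-4.5,12],"delta_rot":[0,0,0],"gripper":15},{"offset":[12,-8,6],"delta_rot":[0,0,0],"gripper":15},{"offset":[0,0,0],"delta_rot":[0,0,0],"gripper":15}]'

```text
time: 20.85
ee_pos: [0.594, 0.1064, 0.1871]
tool_rot: [0.146, 0.648, 0.718, 0.21]
wrist_force: [-4.3, -4.8, 3.0]
opening: 0.0274
```

```bash
python3 - <<'E'
from h import *
nxt(3);hts()
E
```

```text
t 20.85 r 73.5 ang 136.3 n 31.1 F [ 3.7 -3.   5.2] open 0.0274
rot need [-0.001 -0.006 -0.009]
[[ 16.5 -21.5   6.5]
 [ 11.  -24.    3. ]
 [  2.5 -26.5  -2. ]]
plat top/side (146.3, 1150) (148.3, 562) deck (145.8, 285) (148.7, 20)
```

Level in both views. I'll open up and retreat along the shaft axis.

Call:
carry_out --rows '[{"offset":[0,0,0],"delta_rot":[0,0,0],"gripper":55},{"offset":[0,0,0],"delta_rot":[0,0,0],"gripper":55},{"offset":[0,0,0],"delta_rot":[0,0,0],"gripper":55},{"offset":[-10,-2,17],"delta_rot":[0,0,0],"gripper":55},{"offset":[-18,-4,31],"delta_rot":[0,0,0],"gripper":55},{"offset":[-18,-4,31],"delta_rot":[0,0,0],"gripper":40},{"offset":[-18,-4,31],"delta_rot":[0,0,0],"gripper":20},{"offset":[-5,-30,0],"delta_rot":[0,0,0],"gripper":5}]'

```text
time: 21.9
ee_pos: [0.5224, 0.0685, 0.2975]
tool_rot: [0.142, 0.645, 0.721, 0.21]
wrist_force: [1.0, -0.5, 0.8]
opening: 0.0345
```

```bash
python3 - <<'E'
from h import *
knob(); hts(); need(np.array([.52,-.08,.25]),toR(np.array([1.,0,0]),np.array([0,0,-1.])))
for n in('top','side'):
    d=avg(n,2); W=cloud(d); i=d['img'].astype(int)
    m=(abs(W[...,2]-.104)<.012)&(W[...,0]>.50)&(W[...,0]<.70)&(W[...,1]<-.08)&(W[...,1]>-.25)
    P=W[m]; dd=P[:,:2]-np.array([.618,-.116])
    r=np.hypot(*dd.T); k=(r>.045)&(r<.105); print(n,k.sum(),'mean',P[k].mean(0).round(4),'az',np.degrees(np.arctan2(dd[k].mean(0)[1],dd[k].mean(0)[0])).round(1)%360, 'rmax',r[k].max().round(3))
    k=r<.03; print('block',P[k].mean(0).round(4),k.sum())
d=manip.get_image('top'); cv2.imwrite('pics/lev.png',cv2.resize(d['img'][150:300,230:430,::-1],(800,600),interpolation=cv2.INTER_CUBIC))
E
```

```text
top knob top 50.2 centre [-49.7  60.4  48.5] [-49.9  60.6  51.3] 9 ang 129.4
side knob top 79.2 centre [-49.8  46.6  77.7] [-49.3  46.6  77.6] 55 ang 136.9
plat top/side (146.3, 1150) (148.3, 558) deck (146.1, 289) (148.4, 86)
at [0.5224 0.0669 0.2897] shift mm [  -2.4 -146.9  -39.7] rot [-0.096  0.493 -0.105] t 22.35 F [ 0.9  0.2 -0.3] open 0.0049
top 127 mean [ 0.5572 -0.1482  0.1057] az 207.9 rmax 0.104
block [ 0.618  -0.1177  0.1047] 179
side 115 mean [ 0.5555 -0.1512  0.1061] az 209.4 rmax 0.105
block [ 0.6176 -0.1203  0.1045] 164
```

View pics/lev.png

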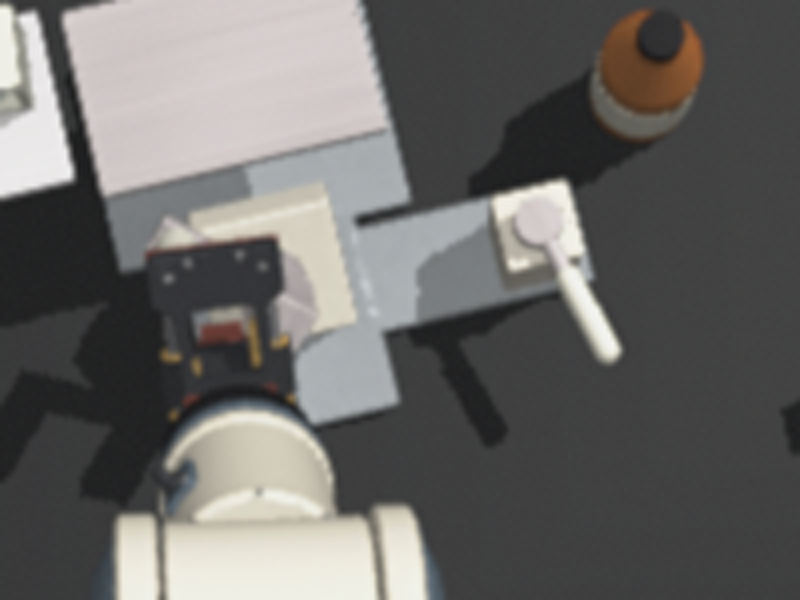

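The side view reads the knob top about 3 mm higher than before, which may only be axis error on that side. To be sure the crank is fully down I'll press the hub with the closed fingers.

```bash
python3 - <<'E'
from h import *
chk(.085,-7)
E
```

```text
at [0.5224 0.0664 0.2904] shift mm [ 13.8 -27.3 -82. ] rot [-0.003 -0.022 -0.015] t 22.6 F [0.7 0.  0.2] open 0.0048
e1,e2,n shift mm [ 29.6 -34.4 -74.8] F [ 0.1  0.7 -0.2] T [-0.29  0.01  0.04]
```

Call:
carry_out --rows '[{"offset":[-23,-35,-17],"delta_rot":[-0.003,-0.022,-0.015],"gripper":5},{"offset":[12,3,-21],"delta_rot":[0,0,0],"gripper":5},{"offset":[12,3,-21],"delta_rot":[0,0,0],"gripper":5},{"offset":[12,2,-21],"delta_rot":[0,0,0],"gripper":5},{"offset":[0,0,0],"delta_rot":[0,0,0],"gripper":5}]'

```text
time: 23.1
ee_pos: [0.5354, 0.0375, 0.2093]
tool_rot: [0.152, 0.65, 0.714, 0.212]
wrist_force: [-0.5, -0.1, -0.2]
opening: 0.0049
```

```bash
python3 - <<'E'
from h import *
chk(.062,-7)
E
```

```text
at [0.5354 0.0375 0.2093] shift mm [ 12.    4.1 -20.8] rot [0.001 0.005 0.002] t 23.1 F [-0.5 -0.1 -0.2] open 0.0049
e1,e2,n shift mm [ -1.4   0.5 -24.4] F [ 0.  -0.5  0.1] T [-0.29 -0.1  -0.02]
```

Call:
carry_out --rows '[{"offset":[7,2,-12],"delta_rot":[0,0,0],"gripper":5},{"offset":[3.5,1.5,-7],"delta_rot":[0,0,0],"gripper":5},{"offset":[1,0.5,-5],"delta_rot":[0,0,0],"gripper":5}]'

```text
time: 23.4
ee_pos: [0.5484, 0.0417, 0.1901]
tool_rot: [0.155, 0.649, 0.713, 0.214]
wrist_force: [-26.1, -4.4, 28.9]
opening: 0.0049
```

```bash
python3 - <<'E'
from h import *
chk(.062,-7); knob()
E
```

```text
at [0.5484 0.0417 0.1901] shift mm [-1.  -0.1 -1.6] rot [0.002 0.012 0.002] t 23.4 F [-26.1  -4.4  28.9] open 0.0049
e1,e2,n shift mm [-0.1 -1.7 -0.9] F [-1.3 -8.4 38.2] T [-1.95  0.16 -0.03]
top knob top 77.2 centre [-50.9  49.   75.1] [-50.9  48.6  75.9] 76 ang 136.1
side knob top 47.4 centre [-39.   48.3  45.6] [-49.4  58.7  51.3] 10 ang 129.0
```

The hub top is met at 62.9 mm against 62 nominal, so the crank is seated. Now to the lever, at azimuth 208–209° with its pivot at (0.618, -0.118).

Call:
carry_out --rows '[{"offset":[-15,-3,26],"delta_rot":[0,0,0],"gripper":0},{"offset":[-15,-3,26],"delta_rot":[0,0,0],"gripper":0},{"offset":[5,-20,15],"delta_rot":[-0.02,0.12,-0.02],"gripper":0},{"offset":[5,-40,5],"delta_rot":[-0.02,0.12,-0.02],"gripper":0},{"offset":[8,-45,0],"delta_rot":[-0.03,0.12,-0.03],"gripper":0},{"offset":[8,-45,0],"delta_rot":[-0.03,0.12,-0.03],"gripper":0},{"offset":[5,-10,0],"delta_rot":[0,0,0],"gripper":0}]'

```text
time: 24.3
ee_pos: [0.5452, -0.1269, 0.27]
tool_rot: [0.021, 0.708, 0.706, 0.008]
wrist_force: [0.1, 0.5, -0.8]
opening: 0.0008
```

```bash
python3 - <<'E'
from h import *
need(np.array([.551,-.118,.17]),toR(np.array([1.,0,0]),np.array([0,0,-1.])))
E
```

```text
at [ 0.5452 -0.1269  0.27  ] shift mm [   5.8    8.9 -100. ] rot [0.019 0.042 0.003] t 24.3 F [ 0.1  0.5 -0.8] open 0.0008
```

Call:
carry_out --rows '[{"offset":[4,11,-20],"delta_rot":[0.019,0.042,0],"gripper":0},{"offset":[0,0,-35],"delta_rot":[0,0,0],"gripper":0},{"offset":[0,0,-35],"delta_rot":[0,0,0],"gripper":0},{"offset":[0,0,0],"delta_rot":[0,0,0],"gripper":0}]'

```text
time: 24.7
ee_pos: [0.5523, -0.1167, 0.1785]
tool_rot: [0.001, 0.709, 0.706, 0.002]
wrist_force: [0.7, 0.4, -0.7]
opening: 0.0007
```

```bash
python3 - <<'E'
from h import *
need(np.array([.551,-.116,.090]),toR(np.array([1.,0,0]),np.array([0,0,-1.])))
E
```

```text
at [ 0.5523 -0.1167  0.1785] shift mm [ -1.3   0.7 -88.5] rot [-0.002  0.005  0.004] t 24.7 F [ 0.7  0.4 -0.7] open 0.0007
```

Call:
carry_out --rows '[{"offset":[-1,1,-35],"delta_rot":[0,0,0],"gripper":0},{"offset":[0,0,-30],"delta_rot":[0,0,0],"gripper":0},{"offset":[0,0,-18],"delta_rot":[0,0,0],"gripper":0},{"offset":[0,0,0],"delta_rot":[0,0,0],"gripper":0}]'

```text
time: 25.1
ee_pos: [0.5539, -0.1144, 0.1035]
tool_rot: [0.007, 0.708, 0.706, 0.007]
wrist_force: [-2.2, -0.1, -0.5]
opening: 0.0004
```

```bash
cat >> h.py <<'E'
def lev():
    PV=np.array([.618,-.118])
    s=manip.observe(); e=s['ee_pos'][:2]-PV; print('tool r',np.hypot(*e).round(4),'az',(np.degrees(np.arctan2(e[1],e[0]))%360).round(1))
    need(np.array([*s['ee_pos'][:2],.090]),toR(np.array([1.,0,0]),np.array([0,0,-1.])))
    for n in('top','side'):
        W=cloud(avg(n,2)); m=(abs(W[...,2]-.104)<.009); d=W[...,:2]-PV; r=np.hypot(d[...,0],d[...,1]); k=m&(r>.055)&(r<.10)&(d[...,1]<.02); q=np.median(d[k],0) if k.sum() else [0,1]
        print(n,k.sum(),'lever az',(np.degrees(np.arctan2(q[1],q[0]))%360).round(1))
E
python3 - <<'E'
from h import *
lev()
E
```

```text
tool r 0.0642 az 176.8
at [ 0.5539 -0.1144  0.1035] shift mm [  0.    0.  -13.5] rot [0.    0.021 0.002] t 25.1 F [-2.2 -0.1 -0.5] open 0.0004
top 6 lever az 208.6
side 103 lever az 206.4
```

Call:
carry_out --rows '[{"offset":[-1,0,-12],"delta_rot":[0,0.021,0],"gripper":0},{"offset":[1,-17,0],"delta_rot":[0,0,0],"gripper":0},{"offset":[6,-16,0],"delta_rot":[0,0,0],"gripper":0},{"offset":[10,-14,0],"delta_rot":[0,0,0],"gripper":0},{"offset":[13,-11,0],"delta_rot":[0,0,0],"gripper":0}]'

```text
time: 25.8
ee_pos: [0.5869, -0.1761, 0.0984]
tool_rot: [0.003, 0.707, 0.707, 0.003]
wrist_force: [-1.2, 2.8, 0.8]
opening: 0.0004
```

```bash
python3 - <<'E'
from h import *
lev()
E
```

```text
tool r 0.0659 az 241.9
at [ 0.5869 -0.1761  0.0984] shift mm [ 0.   0.  -8.4] rot [ 0.     0.008 -0.   ] t 25.8 F [-1.2  2.8  0.8] open 0.0004
top 22 lever az 220.7
side 136 lever az 253.0
```

Call:
carry_out --rows '[{"offset":[-1,1,-7],"delta_rot":[0,0.008,0],"gripper":0},{"offset":[11,-6,-1],"delta_rot":[0,0,0],"gripper":0},{"offset":[11,-3,-1],"delta_rot":[0,0,0],"gripper":0}]'

```text
time: 26.3
ee_pos: [0.6063, -0.1827, 0.0887]
tool_rot: [-0.001, 0.707, 0.707, -0.001]
wrist_force: [-2.1, 0.6, 1.2]
opening: 0.0004
```

```bash
python3 - <<'E'
from h import *
lev()
E
```

```text
tool r 0.0658 az 259.7
at [ 0.6063 -0.1827  0.0887] shift mm [0.  0.  1.3] rot [ 0.    -0.002 -0.   ] t 26.3 F [-2.1  0.6  1.2] open 0.0004
top 13 lever az 241.6
side 146 lever az 269.8
```

Call:
carry_out --rows '[{"offset":[8,0,0],"delta_rot":[0,0,0],"gripper":0},{"offset":[5,1,0],"delta_rot":[0,0,0],"gripper":0}]'

```text
time: 26.7
ee_pos: [0.6186, -0.1826, 0.0887]
tool_rot: [-0.0, 0.707, 0.707, -0.002]
wrist_force: [-11.6, -5.6, 2.1]
opening: 0.0004
```

Call:
carry_out --rows '[{"offset":[4,1,0],"delta_rot":[0,0,0],"gripper":0}]'

```text
time: 26.8
ee_pos: [0.6191, -0.1827, 0.0885]
tool_rot: [-0.003, 0.708, 0.707, -0.006]
wrist_force: [-25.3, -3.6, 8.9]
opening: 0.0006
```

```bash
python3 - <<'E'
from h import *
lev()
E
```

```text
tool r 0.0647 az 271.0
at [ 0.6191 -0.1827  0.0885] shift mm [0.  0.  1.5] rot [ 0.004 -0.013  0.002] t 26.8 F [-25.3  -3.6   8.9] open 0.0006
top 1 lever az 215.7
side 139 lever az 282.1
```

The stop is reached: 25 N with no further motion, lever at 282° (expected 282.4°). I'll back off and lift clear.

Call:
carry_out --rows '[{"offset":[-12,2,0],"delta_rot":[0,0,0],"gripper":0},{"offset":[-15,0,0],"delta_rot":[0,0,0],"gripper":0},{"offset":[-5,0,30],"delta_rot":[0,0,0],"gripper":0},{"offset":[-10,-10,45],"delta_rot":[0,0,0],"gripper":0},{"offset":[-40,-25,15],"delta_rot":[0,0,0],"gripper":0},{"offset":[-40,-25,0],"delta_rot":[0,0,0],"gripper":0},{"offset":[-35,-30,0],"delta_rot":[0,0,0],"gripper":0},{"offset":[0,0,0],"delta_rot":[0,0,0],"gripper":0}]'

```text
time: 27.8
ee_pos: [0.4597, -0.2699, 0.1818]
tool_rot: [-0.002, 0.706, 0.709, -0.005]
wrist_force: [0.6, -0.7, -0.8]
opening: 0.0007
```

```bash
python3 - <<'E'
from h import *
lev(); knob(); hts()
a=grab('top');b=grab('side')
c=lambda d,x,y:cv2.resize(d['img'][y:y+150,x:x+200,::-1],(400,300),interpolation=cv2.INTER_CUBIC)
cv2.imwrite('pics/final.png',np.hstack([c(a,190,140),c(b,270,140)]))
E
```

```text
tool r 0.2194 az 223.8
at [ 0.4597 -0.2699  0.1818] shift mm [  0.    0.  -91.8] rot [ 0.004 -0.01  -0.004] t 27.8 F [ 0.6 -0.7 -0.8] open 0.0007
top 104 lever az 286.0
side 112 lever az 284.0
top knob top 77.8 centre [-50.7  47.5  75.7] [-51.2  48.6  76.2] 78 ang 136.9
side knob top 72.5 centre [-40.8  47.1  71.6] [-42.   45.8  72.7] 29 ang 130.9
plat top/side (146.2, 1143) (148.1, 300) deck (145.9, 291) (147.8, 9)
```

View pics/final.png

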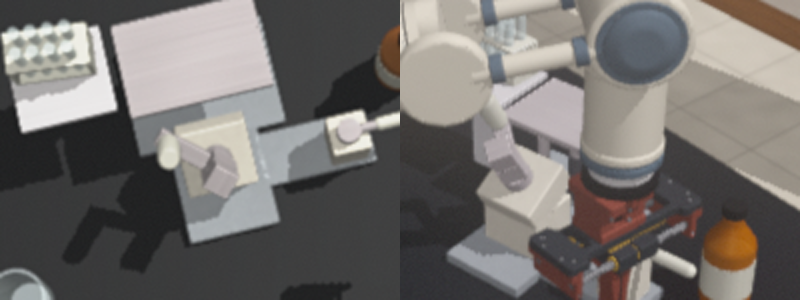

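The final picture shows the crank seated on the shaft with its knob at upper left, the platform level with the deck, and the lever pointing right. The rack, bottle and beaker are still standing, and the robot is clear of everything. Handing in.

```bash
python3 -c "
from station import manip
print(manip.job_done())"
```

```text
the job is handed in; nothing more can be done
None
```

The job is done and handed in at about 28 s. The crank is fully down on the shaft, the platform is level with the deck, and the lever is at its end stop. The gripper is clear of everything.

- **Crank:** I used the smaller grey one. My first estimate of the shaft's angle was about 20° off, so several pushes (up to about 49 N at the wrist) stuck at the taper. Refitting the angle from the depth data cleared it, and the crank then dropped fully on.
- **Winding:** I wound it clockwise by the knob for about 2.6 turns. The crank stayed on, and afterwards I pressed it down once more with the closed fingers; the hub top was met at 62.9 mm against 62 nominal.
- **Platform:** last check read 146.2 mm against the deck's 145.9 mm in the top view, and 148.1 against 147.8 mm in the side view. The side view's deck reading was sparse.
- **Lever:** pushed until it stopped moving at 25 N. The cameras read 284–286° after release, and 282.4° was expected; I take the difference as measurement bias.
- **Knob-height check:** these readings disagreed slightly. The top view gave 77.8 mm against 76 nominal. The side view first read 79 mm before the press-down, and in the last check was partly blocked by the arm (72.5 mm).
- **Bystanders:** the beaker, bottle and rack look upright and in place in the last picture; I did not measure their positions again.

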